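# Vise changeover: unload the hub, gang-clamp thin tubes

### The job

Change over the bench vise: take the finished hub out and stand it in the white tray, open the jaws as far as needed, and lay every capped square tube from the bench side by side flat on the vise bed, lengthwise along the jaw faces and wholly between the jaws. Once all are in, crank the jaw closed so that it gathers and holds them snugly: they are thin-walled, so go about a quarter turn past the point where everything bears and never as far as half a turn past it. Let go of the crank, leave the tubes clamped, and leave the other things on the bench where they are.

Things in the scene. Friction and masses are not known exactly. Their poses are not given: they have to be found in the camera images.
- vise: Blue-painted iron bench vise fixed to the bench, 330 mm long with crank. Origin: on the bench under the middle of the bed. y: along the jaw's travel, from crank end to fixed jaw; x: along the jaw faces; z up. Jaws: steel, 130 wide in x, 30 thick in y, tops 75 above the bench. Fixed jaw's face at y = +65 mm. Base plate: 150 wide, y = -155 to +95. Nose (gear housing): y = -149 to -127, 98 high.
- bed (a point): Middle of the flat top of the vise bed, 55 mm above the bench, 130 wide in x; axes as the vise's. The jaws stand 20 mm above the bed; the fixed jaw's face is at y = +65 mm from here.
- jaw_face (a point): Top edge of the moving jaw's clamping face, in the middle of its width; axes as the vise's. The jaw slides along the vise's y; its y in the vise frame is -85 mm when fully open. The gap between the jaws is 65 mm minus that y.
- crank (a joint): Crank angle, rad, about the vise's +y: 0 = fully open (gap 150 mm), end stop at 51. Grows clockwise seen from the crank end (knob goes from the top to the vise's +x side, then down), which closes the vise: 15 mm of jaw travel per turn, gap = 150 - 2.387 x angle in mm until the jaw bears on the work. Friction 0.25 N m (about 6 N at the knob); it stays where it is left.
- jaw (a joint): Compression of the spring pack behind the moving jaw, m: 0 while the jaw is free, then 8 N of clamping force per mm. Once the jaw bears on the work it stops, and this grows 2.4 mm per rad of crank less the slight give of the work: a quarter turn past first bearing gives about 3.5 mm (28 N). Above 7 mm (56 N) the work is crushed.
- crank_axis (a point): Point on the crank's axis, 85 mm above the bench, level along the axis with the grip point of the knob: vise y = -217 mm. The knob's grip point moves on a 45 mm radius circle about it, in the vise's x-z plane.
- knob_grip (a point): Grip point on the crank's knob: a free-spinning black cylinder along the vise's y, diameter 22, 75 long; the point is on its axis, 25 from the outer end. At crank angle a: vise x = 45 sin(a), y = -217, z = 85 + 45 cos(a) mm. The arm is inboard of y = -167. Can be pinched from above at any angle and carried round with the gripper upright.
- hub: The finished part: a turned steel hub, 0.45 kg, standing upright on the vise bed between the jaws: diameter 48 up to 60 mm, then a neck of diameter 36 up to 85 mm. Origin: centre of its underside, z up.
- tray: Open white plastic tray, fixed to the bench, 130 x 130 outside, 35 high, walls and floor 4 mm (floor top 4 to 5 mm above the bench). Origin: centre of its underside.
- tube1: Thin-walled square aluminium tube with black capped ends, lying on the bench: 60 long in x, 30 x 30 in section (it may lie on any of its four long sides), about 0.12 kg. Origin: its centre, 15 mm above what it lies on. Two to four such tubes are there (absent ones read None).
- tube2: Thin-walled square aluminium tube with black capped ends, lying on the bench: 60 long in x, 30 x 30 in section (it may lie on any of its four long sides), about 0.12 kg. Origin: its centre, 15 mm above what it lies on. Two to four such tubes are there (absent ones read None).
- tube3: Thin-walled square aluminium tube with black capped ends, lying on the bench: 60 long in x, 30 x 30 in section (it may lie on any of its four long sides), about 0.12 kg. Origin: its centre, 15 mm above what it lies on. Two to four such tubes are there (absent ones read None).
- tube4: Thin-walled square aluminium tube with black capped ends, lying on the bench: 60 long in x, 30 x 30 in section (it may lie on any of its four long sides), about 0.12 kg. Origin: its centre, 15 mm above what it lies on. Two to four such tubes are there (absent ones read None).
- screwdriver: Bystander: a screwdriver lying on the bench, to be left alone. Origin: centre of its underside.
- ring_a: Bystander: a steel ring, outside diameter 68, height 22, to be left alone. Origin: centre of its underside.
- ring_b: Bystander: a steel ring, outside diameter 60, height 30, to be left alone. Origin: centre of its underside.
Not all that is in view belongs to the job. Leave any red look-alike of the tube2 alone.

How it is judged:
On the way, in this order (a step that is already met when the one before it is completed fails the run):
1. the hub stands released in the tray (x of hub in the frame of tray between -0.05 and 0.05 m and y of hub in the frame of tray between -0.05 and 0.05 m and z of hub in the frame of tray below 0.012 m and angle between hub's own z axis and vertical below 0.15 rad and linear speed of hub below 0.03 m/s and contact force between the fingers and hub below 0.3 N), for 0.2 s.
2. every tube lies on the bed between the jaws, released, the jaw not yet bearing (x of tube1 in the frame of vise between -0.04 and 0.04 m and y of tube1 in the frame of vise between -0.08 and 0.065 m and z of tube1 in the frame of vise between 0.066 and 0.074 m and x of tube2 in the frame of vise between -0.04 and 0.04 m and y of tube2 in the frame of vise between -0.08 and 0.065 m and z of tube2 in the frame of vise between 0.066 and 0.074 m and x of tube3 in the frame of vise between -0.04 and 0.04 m and y of tube3 in the frame of vise between -0.08 and 0.065 m and z of tube3 in the frame of vise between 0.066 and 0.074 m and x of tube4 in the frame of vise between -0.04 and 0.04 m and y of tube4 in the frame of vise between -0.08 and 0.065 m and z of tube4 in the frame of vise between 0.066 and 0.074 m and contact force between the fingers and tube1 below 0.3 N and contact force between the fingers and tube2 below 0.3 N and contact force between the fingers and tube3 below 0.3 N and contact force between the fingers and tube4 below 0.3 N and value of joint jaw below 0.001 m), for 0.2 s.
3. the jaw holds the tubes snugly (x of tube1 in the frame of vise between -0.04 and 0.04 m and y of tube1 in the frame of vise between -0.08 and 0.065 m and z of tube1 in the frame of vise between 0.066 and 0.074 m and angle between the x axis of each of tube1, tube2, tube3, tube4 and the x axis of vise, either way round below 0.12 rad and linear speed of each of tube1, tube2, tube3, tube4 below 0.03 m/s and x of tube2 in the frame of vise between -0.04 and 0.04 m and y of tube2 in the frame of vise between -0.08 and 0.065 m and z of tube2 in the frame of vise between 0.066 and 0.074 m and x of tube3 in the frame of vise between -0.04 and 0.04 m and y of tube3 in the frame of vise between -0.08 and 0.065 m and z of tube3 in the frame of vise between 0.066 and 0.074 m and x of tube4 in the frame of vise between -0.04 and 0.04 m and y of tube4 in the frame of vise between -0.08 and 0.065 m and z of tube4 in the frame of vise between 0.066 and 0.074 m and value of joint jaw between 0.0015 and 0.007 m), for 0.2 s.
At the end, for the whole second after the job is handed in: Hub upright in the tray; every tube flat on the vise bed between the jaws, lengthwise within 0.12 rad of the jaw faces, centre within 40 mm of the middle of the jaws' width; the jaw spring pack compressed 1.5 to 7 mm (12 to 56 N); all at rest, released (all of step 3 and x of hub in the frame of tray between -0.05 and 0.05 m and y of hub in the frame of tray between -0.05 and 0.05 m and z of hub in the frame of tray below 0.012 m and angle between hub's own z axis and vertical below 0.15 rad and linear speed of hub below 0.03 m/s); the robot touches nothing.
It fails at once if the work is crushed: spring pack of the jaw compressed more than 7.5 mm (60 N) (value of joint jaw above 0.0075 m).
It fails at once if a bystander is moved more than 40 mm (distance of any of screwdriver, ring_a, ring_b from where it was at the start of the episode above 0.04 m).
Of tube1, tube2, tube3, tube4 only 2 to 4 are there at a start; the rules pass over those that are not, and their reading is None.
At some moment in a run one of tube1, tube2, tube3, tube4 may be knocked a few centimetres aside while the robot is not near it.
Once in a run the grip may slacken for a moment while it holds something.
It also fails if it takes over 210 s, if anything falls off the work surface, if the arm or the gripper's body presses on something with over 40 N, if the wrist force passes 120 N, or if a joint passes its speed limit or range.

### The arm

A 6-joint arm with a two-finger parallel gripper is mounted at the origin on the work surface. World frame = base frame: x ahead of the robot, y to its left, z up, the work surface at z = 0. Lengths are in m, angles in rad, forces in N, time in s.
With the tool pointing down it reaches from about 0.4 to 0.825 m from the base axis. Payload 7 kg.
Tool frame: the origin (TCP) lies at the very end of the fingers, on their centre line; the grasp point (between the pads) lies 19 mm behind it; z points along the fingers, y is the line along which they close (so a half turn about z gives the same grasp; the last joint's range is limited). The gripper opens to 88 mm and grips with 3 to 60 N. Pads are 19 mm wide; open, the fingers measure 130 mm over their backs; the gripper's body (78 mm by 193 mm) begins 47 mm behind the grasp point.
Start: joints at [-1.029, 0.359, 0.012, 0, -1.224, -0.288], TCP at [0.169, -0.653, 0.227] pointing down, gripper open.
Joint ranges: [-3.07, 3.07], [-1.43, 2.12], [-1.02, 1.25], [-3.03, 1.67], [-3.05, -0], [-3.03, 3.03]. Speed limits (rad/s): [2.39, 2.39, 3.01, 3.14, 3.14, 3.14].

### API

Orientations are given as [roll, pitch, yaw] about the fixed x, y, z axes, in that order (R = Rz(yaw) Ry(pitch) Rx(roll)).
In Python, from station import arm, vision gives the robot as it stands. The module is installed in compiled form; this text tells all that it offers.
- The arm moves only by the tool jog_arm, never from a script. Its argument "steps" is a list that holds one entry, the list of rows, each a list of 7 numbers: the closure in counts, from 0 (fully open) to 255 (shut), then the shift along the tool's x, y, z scaled (see below), then the turn, a rotation vector about the tool's x, y, z scaled (see below). In form: [[[grip, dx, dy, dz, rx, ry, rz], ...]]. A call has 1 to 8 rows; each row is the pose to reach, as a shift and turn from the pose commanded when the call began, along the tool's axes at that moment; what a row does not reach only later rows make up. The controller multiplies each number of a shift by 250 mm and each number of a turn by 45 degrees. A row lasts 1/10 s, in which the tool goes at most 50 mm and 8.59 degrees, less where a joint would pass 70% of its speed; a pose out of reach is approached as far as the arm can. A call with a number of a shift or a turn outside -1 to 1 is refused whole. A call with a gripper value outside its range is refused whole. The fingers move at their own pace and stop on an object; "newtons" is the grip in N (left out, the last holds). Time passes only in rows, so rows that repeat a pose let the fingers close. It gives the time, the measured TCP pose, the force, the opening and the grip force at its end, in the units of the state.
- arm.get_state(): the state, without advancing time (a new reading comes with each control period).
- vision.grab_frame(name): name is "side" or "top"; returns a dict with "color" (420x560x3 uint8, red, green, blue), "vfov" (degrees; the focal length in pixels is half the picture's height over the tangent of half this angle, whatever the lens; pixels are square), "cx", "cy" (the principal point, pixels), "extrinsics" (4x4, takes a point from world to camera coordinates). Camera axes: x right, y down, z forward; pixel columns grow to the right and rows downward; lengths in m; the calibration is good to about 2 mm. A picture is of the moment at which its call begins. There is no depth.
- arm.job_done(): hands the job in; it is judged then, once.
The state is a dict: "t": time; "q": joint angles; "qd": joint speeds; "joint_efforts": joint torques, N m; "eef_pos": TCP position; "ee_rot": TCP orientation; "force": force on the tool from outside, world axes, zero at the start; "moment": the same for the moment, N m; "width": finger opening in m; "gripper_force": force on a finger pad.
Only numpy, scipy, OpenCV 4.12 (cv2) and the standard library are available. Lean on these libraries where they do the work, as an engineer would, in place of code of your own. Each camera call takes 0.05 s, during which the arm holds its last target. There are 200 camera calls.

## Working session

There is one attempt and no reset: what is moved stays moved. The work goes in short steps, Python scripts to look and compute and a tool call to move; the robot and the scene stay as the last step left them, time stands still between calls to the robot, and variables do not carry over. Pictures are saved under pics/ and viewed, at most 14 in all, crops included, and the job is handed in when it is done.

Besides the shell and the picture viewer there is one more tool, called after "Request:" as name([rows], argument=value, ...), one row to a line, values as JSON. jog_arm: Moves the arm, as the interface text tells. Its arguments: {"type":"object","properties":{"steps":{"type":"array","items":{"type":"array","items":{"type":"array","items":{"type":"number"}}}},"newtons":{"type":"number"}},"required":["steps"]}

```bash
mkdir -p pics
cat > h.py <<'E'
import numpy as np, cv2
from station import arm, vision
def grab(n,f=None):
    d=vision.grab_frame(n)
    if f: cv2.imwrite(f,cv2.cvtColor(d['color'],cv2.COLOR_RGB2BGR))
    return d
def px2w(d,u,v,z):
    f=210/np.tan(np.radians(d['vfov'])/2)
    E=np.array(d['extrinsics']);R=E[:3,:3];c=-R.T@E[:3,3]
    r=R.T@np.array([(u-d['cx'])/f,(v-d['cy'])/f,1])
    return c+r*(z-c[2])/r[2]
def w2px(d,p):
    f=210/np.tan(np.radians(d['vfov'])/2)
    E=np.array(d['extrinsics']);q=E[:3,:3]@np.array(p)+E[:3,3]
    return d['cx']+f*q[0]/q[2],d['cy']+f*q[1]/q[2]
E
python3 - <<'E'
from h import *
import pickle
for n in('top','side'):
    d=grab(n); im=cv2.cvtColor(d['color'],cv2.COLOR_RGB2BGR)
    cv2.imwrite(f'pics/{n}0.png',cv2.resize(im,(800,600)))
    pickle.dump(d,open(f'{n}.pkl','wb'))
    print(n,d['color'].shape,d['vfov'],d['cx'],d['cy'],np.round(d['extrinsics'],3).tolist())
print(arm.get_state())
E
```

```text
top (420, 560, 3) 54.805609859512806 280.5250102937796 206.9805938613213 [[0.029, -0.999, 0.012, 0.058], [-0.988, -0.031, -0.154, 0.501], [0.154, -0.008, -0.988, 0.901], [0.0, 0.0, 0.0, 1.0]]
side (420, 560, 3) 55.751778173987795 277.89744809096175 209.6365525790048 [[-0.857, -0.515, 0.014, 0.431], [-0.293, 0.466, -0.835, 0.191], [0.423, -0.719, -0.551, 0.785], [0.0, 0.0, 0.0, 1.0]]
{'t': 0.1, 'q': array([-1.02892154e+00,  3.59298268e-01,  1.11744678e-02, -2.96035604e-04,
       -1.22411051e+00, -2.88102793e-01]), 'qd': array([ 0.0002711 , -0.0009867 ,  0.00042429,  0.00061007, -0.00161597,
        0.00116924]), 'joint_efforts': array([-1.72790085e-03, -5.84164488e+01,  2.93750203e+01,  7.01548666e+00,
        1.02288093e-02, -6.65445964e-05]), 'eef_pos': array([ 0.16932921, -0.65297314,  0.22574007]), 'ee_rot': array([ 3.14013486e+00, -1.41775063e-04, -2.88792135e+00]), 'force': array([-0.43948093,  0.76362088,  0.37363727]), 'moment': array([ 0.00073038, -0.03638277,  0.01848747]), 'gripper_force': 0.0, 'width': 0.08751105731453154}
```

View pics/top0.png

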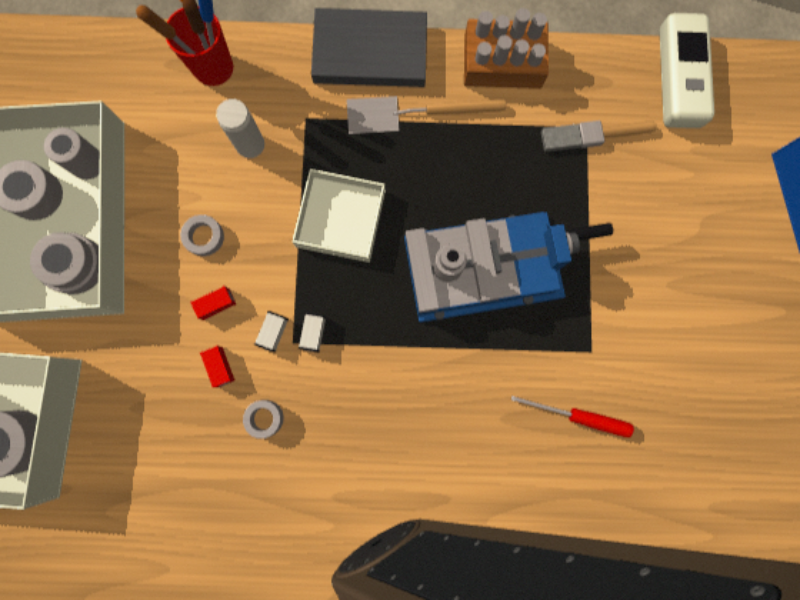

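View pics/side0.png

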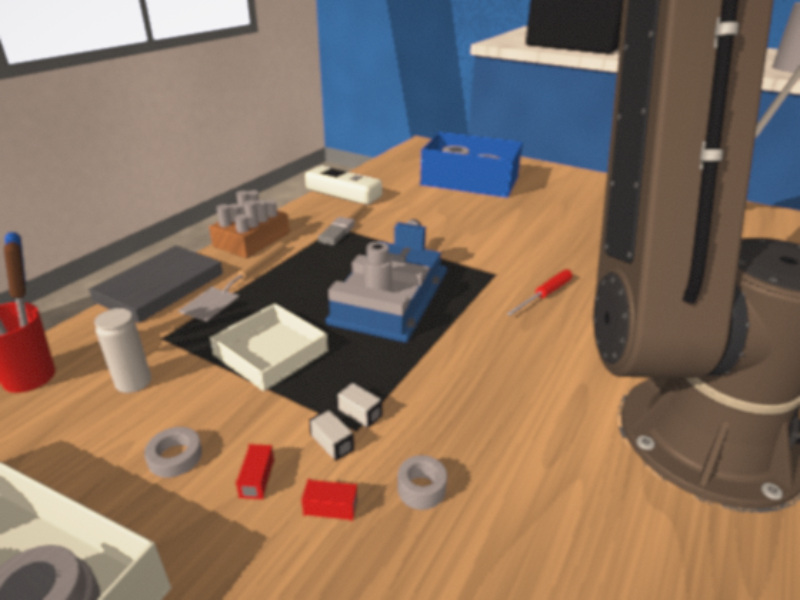

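Top view: vise is centred near (490,265) with its crank pointing right at (600,231), hub at (453,260), tray at (340,215). Two pale tubes are at (271,331) and (312,332), with two red look-alikes at (212,302) and (217,366). Next, enlarged crops.

Run:
```python
import pickle,cv2
d=pickle.load(open('top.pkl','rb'));im=cv2.cvtColor(d['color'],cv2.COLOR_RGB2BGR)
cv2.imwrite('pics/c1.png',cv2.resize(im[135:235,270:430],None,fx=5,fy=5,interpolation=cv2.INTER_CUBIC))
cv2.imwrite('pics/c2.png',cv2.resize(im[110:250,130:290],None,fx=4,fy=4,interpolation=cv2.INTER_CUBIC))
```

```text
(no output)
```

View pics/c1.png

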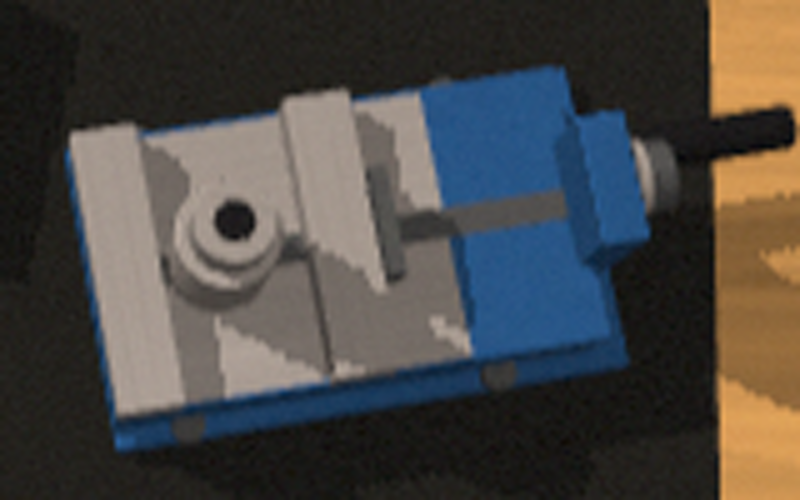

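View pics/c2.png

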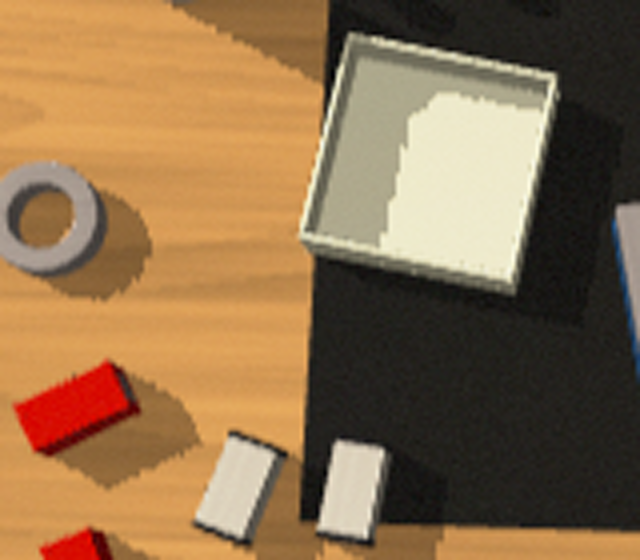

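c1: fixed jaw face edge runs (138,125)–(184,404), moving jaw face edge (283,98)–(330,374), hub top centre (235,222), knob end (793,126). c2: tray rim corners and both tubes' top corners can be read directly. I'll turn these into positions.

Run:
```python
from h import *
import pickle
d=pickle.load(open('top.pkl','rb'))
c1=lambda u,v,z:px2w(d,270+u/5,135+v/5,z)
c2=lambda u,v,z:px2w(d,130+u/4,110+v/4,z)
F=[c1(138,125,.075),c1(184,404,.075),c1(72,132,.075),c1(118,417,.075)]
M=[c1(283,98,.075),c1(330,374,.075)]
xa=(F[0]-F[1]);print('jaw width',np.linalg.norm(xa),np.linalg.norm(F[2]-F[3]))
yaw=np.arctan2(xa[1],xa[0]);yaw2=np.arctan2(*(F[2]-F[3])[[1,0]]);yaw3=np.arctan2(*(M[0]-M[1])[[1,0]]);print('yaws',yaw,yaw2,yaw3)
y=np.mean([yaw,yaw2,yaw3]);X=np.array([np.cos(y),np.sin(y),0]);Y=np.array([-np.sin(y),np.cos(y),0])
mid=(F[0]+F[1]+F[2]+F[3])/4
o=mid-80*Y/1000;o[2]=0;print('vise',o)
mm=(M[0]+M[1])/2-o;print('jaw y',mm@Y,mm@X,'thick',(F[2]-F[0])@Y)
h=c1(235,222,.085);print('hub',h,(h-o)@X,(h-o)@Y)
for z in(.05,.085,.1,.13):
  k=c1(793,126,z)-o;k2=c1(680,140,z)-o;print('knob z',z,k@X,k@Y,'near',k2@X,k2@Y)
T=[c2(*p,.035) for p in((350,33),(557,75),(515,293),(301,238))]
print('tray',np.mean(T,0),np.linalg.norm(T[0]-T[1]),np.linalg.norm(T[2]-T[1]))
for q in(((231,432),(286,455),(248,542),(194,522)),((335,438),(388,445),(371,543),(318,535))):
  t=[c2(*p,.03) for p in q];c=np.mean(t,0);a=t[0]+t[1]-t[2]-t[3]
  print('tube',c,np.linalg.norm(a)/2,np.linalg.norm(t[0]-t[1]),'yaw of long',np.arctan2(a[1],a[0]))
```

```text
jaw width 0.1291415056763717 0.13169580787225352
yaws 0.181741506612091 0.183371025015702 0.17589469211064393
vise [ 0.55037282 -0.03803965  0.        ]
jaw y -0.0019248663861358944 0.00325420081897689 thick 0.03012129157572501
hub [ 0.55637301 -0.0061758   0.085     ] 0.011617989887938874 0.03027093929733622
knob z 0.05 0.02561238397098685 -0.24083968623968371 near 0.02681058739369898 -0.18695502949633833
knob z 0.085 0.018071325715268892 -0.22585955842949174 near 0.01922374973420464 -0.1740336568287557
knob z 0.1 0.014839443605675483 -0.21943950365369516 near 0.015972247880135744 -0.16849592568550606
knob z 0.13 0.008375679386488671 -0.206599394102102 near 0.009469244171997744 -0.15742046339900664
tray [0.63409654 0.17854788 0.035     ] 0.12711148033589728 0.1356723764838628
tube [0.43553742 0.28026131 0.03      ] 0.05497021187866611 0.03492736722782793 yaw of long -0.34000869302461006
tube [0.43609215 0.21493584 0.03      ] 0.05711418482977342 0.031078707651043716 yaw of long -0.11966165744524243
```

```bash
cat >> h.py <<'E'
from scipy.spatial.transform import Rotation as Rn
VO=np.array([.5504,-.0380,0]);VY=.181
def vise(x,y,z): return VO+np.array([x*np.cos(VY)-y*np.sin(VY),x*np.sin(VY)+y*np.cos(VY),z])
def plan(*targets,base=None):
    "targets: (x,y,z,yaw) -> tool-frame numbers from the present (or base) pose"
    s=arm.get_state()
    if base is None: p=s['eef_pos'];R=Rn.from_euler('xyz',s['ee_rot'])
    else: p=np.array(base[:3]);R=Rn.from_euler('xyz',[np.pi,0,base[3]])
    for t in targets:
        d=R.inv().apply(np.array(t[:3])-p)/.25
        r=(R.inv()*Rn.from_euler('xyz',[np.pi,0,t[3]])).as_rotvec()/(np.pi/4)
        print(np.round(d,3),np.round(r,3))
E
python3 - <<'E'
from h import *
plan((.32,-.46,.227,-2.14))
plan((.5,-.22,.227,-1.39),base=(.32,-.46,.227,-2.14))
print(vise(0,0,0),vise(0.026,-.217,.049))
E
```

```text
[-0.777  0.596 -0.004] [ 0.002  0.001 -0.952]
[-1.197 -0.089 -0.   ] [-0.     0.    -0.955]
[ 0.5504 -0.038   0.    ] [ 0.61503816 -0.24677478  0.049     ]
```

Request:
jog_arm([
  [[0, -0.4, 0.3, 0, 0, 0, -0.4], [0, -0.777, 0.596, 0, 0, 0, -0.952], [0, -0.777, 0.596, 0, 0, 0, -0.952], [0, -0.777, 0.596, 0, 0, 0, -0.952], [0, -0.777, 0.596, 0, 0, 0, -0.952], [0, -0.777, 0.596, 0, 0, 0, -0.952], [0, -0.777, 0.596, 0, 0, 0, -0.952], [0, -0.777, 0.596, 0, 0, 0, -0.952]],
])

```text
t: 0.9
eef_pos: [0.3198, -0.4607, 0.2264]
ee_rot: [3.141, -0.0, -2.141]
force: [0.0, 0.3, -0.5]
width: 0.0876
gripper_force: 0.0
```

Request:
jog_arm([
  [[0, -1, -0.09, 0, 0, 0, -0.95], [0, -1, -0.09, 0, 0, 0, -0.95], [0, -1, -0.09, 0, 0, 0, -0.95], [0, -1, -0.09, 0, 0, 0, -0.95], [0, -1, -0.09, 0, 0, 0, -0.95], [0, -1, -0.09, 0, 0, 0, -0.95]],
])

```text
t: 1.5
eef_pos: [0.4764, -0.2596, 0.2262]
ee_rot: [-3.141, 0.0, -1.387]
force: [-0.6, 0.5, -0.4]
width: 0.0878
gripper_force: 0.0
```

Run:
```python
from h import *
s=arm.get_state();print(s['t'],s['eef_pos'],s['ee_rot'])
plan((.5564,-.006,.20,-1.39))
```

```text
1.5 [ 0.47640838 -0.2596322   0.2262493 ] [-3.14122471e+00  9.93073503e-05 -1.38739553e+00]
[-0.939 -0.5    0.105] [-0.     0.     0.003]
```

Request:
jog_arm([
  [[0, -0.939, -0.5, 0.105, 0, 0, 0], [0, -0.939, -0.5, 0.105, 0, 0, 0], [0, -0.939, -0.5, 0.105, 0, 0, 0], [0, -0.939, -0.5, 0.105, 0, 0, 0], [0, -0.939, -0.5, 0.105, 0, 0, 0], [0, -0.939, -0.5, 0.105, 0, 0, 0], [0, -0.939, -0.5, 0.27, 0, 0, 0], [0, -0.939, -0.5, 0.42, 0, 0, 0]],
])

```text
t: 2.3
eef_pos: [0.5562, -0.0094, 0.1208]
ee_rot: [-3.14, 0.0, -1.396]
force: [-0.3, 0.5, -0.5]
width: 0.0878
gripper_force: 0.0
```

Request:
jog_arm([
  [[150, 0, 0, 0, 0, 0, 0], [200, 0, 0, 0, 0, 0, 0], [255, 0, 0, 0, 0, 0, 0], [255, 0, 0, 0, 0, 0, 0], [255, 0, 0, 0, 0, 0, 0], [255, 0, 0, 0, 0, 0, 0]],
], newtons=45)

```text
t: 2.9
eef_pos: [0.5552, -0.0091, 0.1224]
ee_rot: [-3.142, 0.0, -1.394]
force: [-2.9, -1.1, 3.0]
width: 0.0451
gripper_force: 1.6
```

Request:
jog_arm([
  [[255, 0, 0, 0, 0, 0, 0], [255, 0, 0, 0, 0, 0, 0], [255, 0, 0, 0, 0, 0, 0], [255, 0, 0, 0, 0, 0, 0], [255, 0, 0, 0, 0, 0, 0]],
])

```text
t: 3.4
eef_pos: [0.5547, -0.0092, 0.1218]
ee_rot: [3.14, -0.0, -1.394]
force: [-4.8, -1.4, 6.1]
width: 0.0347
gripper_force: 44.8
```

Run:
```python
from h import *
s=arm.get_state();print(s['t'],s['eef_pos'],s['ee_rot'],s['width'])
b=(*s['eef_pos'],s['ee_rot'][2])
plan((*s['eef_pos'][:2],.21,b[3]))
# target grip pt over tray centre
plan((.634,.1785,.21,b[3]),base=(b[0],b[1],.21,b[3]))
```

```text
3.4 [ 0.55474134 -0.00918692  0.12184214] [ 3.14013120e+00 -4.08527860e-04 -1.39377354e+00] 0.03467874555922727
[ 0.     0.001 -0.353] [ 0.002 -0.001 -0.   ]
[-0.683 -0.444 -0.   ] [0. 0. 0.]
```

Request:
jog_arm([
  [[255, 0, 0, -0.06, 0, 0, 0], [255, 0, 0, -0.16, 0, 0, 0], [255, 0, 0, -0.24, 0, 0, 0], [255, -0.1, -0.06, -0.24, 0, 0, 0], [255, -0.22, -0.14, -0.24, 0, 0, 0], [255, -0.34, -0.22, -0.24, 0, 0, 0], [255, -0.46, -0.3, -0.24, 0, 0, 0], [255, -0.58, -0.38, -0.24, 0, 0, 0]],
])

```text
t: 4.2
eef_pos: [0.6235, 0.1522, 0.1803]
ee_rot: [3.14, 0.0, -1.394]
force: [1.2, 0.2, -4.8]
width: 0.0346
gripper_force: 44.3
```

Request:
jog_arm([
  [[255, -0.07, -0.04, 0, 0, 0, 0], [255, -0.103, -0.064, 0, 0, 0, 0], [255, -0.103, -0.064, 0, 0, 0, 0], [255, -0.103, -0.064, 0, 0, 0, 0]],
])

```text
t: 4.6
eef_pos: [0.6342, 0.1782, 0.1808]
ee_rot: [3.14, -0.0, -1.394]
force: [-0.4, -0.6, -6.1]
width: 0.0345
gripper_force: 44.3
```

Run:
```python
from h import *
s=arm.get_state();print(s['t'],s['eef_pos'],s['ee_rot'],s['width'],s['gripper_force'],s['force'])
d=grab('side');im=cv2.cvtColor(d['color'],cv2.COLOR_RGB2BGR)
cv2.imwrite('pics/s1.png',cv2.resize(im[100:340,80:400],None,fx=2.5,fy=2.5,interpolation=cv2.INTER_CUBIC))
```

```text
4.6 [0.63416802 0.17816612 0.18080876] [ 3.14008508e+00 -3.86081735e-04 -1.39413282e+00] 0.03453852357527352 44.25430119037628 [-0.44727199 -0.58458108 -6.05289608]
```

View pics/s1.png

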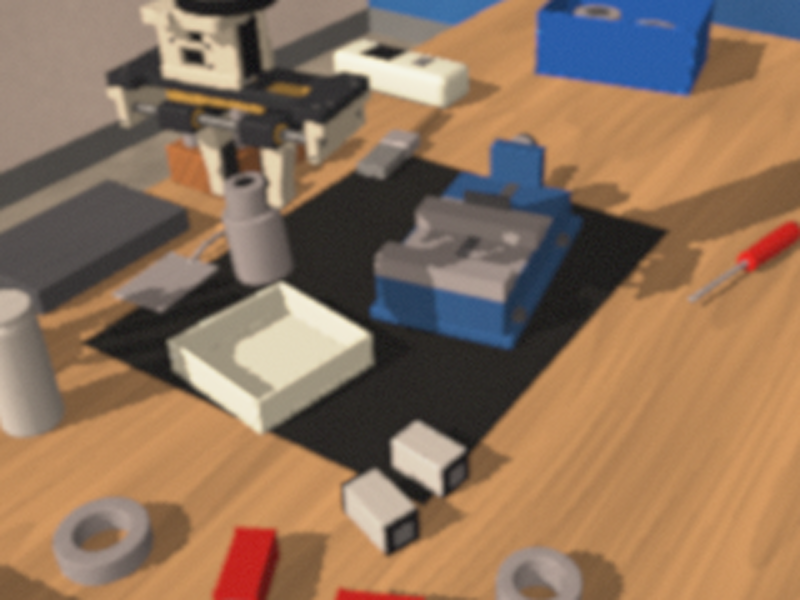

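The picture shows the hub held upright above and behind the tray at (258,230), both tubes unmoved at (430,455) and (380,510), and the vise empty.

Request:
jog_arm([
  [[255, 0, 0, 0.1, 0, 0, 0], [255, 0, 0, 0.22, 0, 0, 0], [255, 0, 0, 0.34, 0, 0, 0], [255, 0, 0, 0.4, 0, 0, 0], [255, 0, 0, 0.42, 0, 0, 0], [255, 0, 0, 0.43, 0, 0, 0], [255, 0, 0, 0.436, 0, 0, 0], [255, 0, 0, 0.436, 0, 0, 0]],
])

```text
t: 5.45
eef_pos: [0.6355, 0.1791, 0.0738]
ee_rot: [-3.14, 0.001, -1.394]
force: [-0.6, -0.3, -5.3]
width: 0.0346
gripper_force: 44.2
```

Request:
jog_arm([
  [[255, 0, 0, 0.006, 0, 0, 0], [255, 0, 0, 0.008, 0, 0, 0], [255, 0, 0, 0.008, 0, 0, 0]],
])

```text
t: 5.75
eef_pos: [0.635, 0.1789, 0.0711]
ee_rot: [-3.141, 0.0, -1.394]
force: [-0.8, 0.0, -3.4]
width: 0.0349
gripper_force: 44.3
```

Request:
jog_arm([
  [[200, 0, 0, 0.003, 0, 0, 0], [120, 0, 0, 0.003, 0, 0, 0], [60, 0, 0, 0.003, 0, 0, 0], [0, 0, 0, 0.003, 0, 0, 0], [0, 0, 0, 0.003, 0, 0, 0], [0, 0, 0, -0.1, 0, 0, 0], [0, 0, 0, -0.3, 0, 0, 0], [0, 0, 0, -0.4, 0, 0, 0]],
])

```text
t: 6.55
eef_pos: [0.6365, 0.1793, 0.1747]
ee_rot: [-3.137, 0.0, -1.393]
force: [0.5, 0.2, 0.7]
width: 0.0847
gripper_force: 0.0
```

Run:
```python
from h import *
s=arm.get_state();print(s['t'],s['eef_pos'],s['ee_rot'],s['width'],s['gripper_force'],s['force'])
p=vise(.026,-.217,.15);print(p)
plan((.6,.0,.17,-1.39),(*p,-1.39))
```

```text
6.55 [0.63654282 0.1793294  0.17470482] [-3.13683786e+00  4.83215692e-04 -1.39325276e+00] 0.08474173120395591 0.0 [0.46322075 0.23007365 0.74963936]
[ 0.61503816 -0.24677478  0.15      ]
[0.68  0.271 0.017] [-0.006  0.001 -0.004]
[1.662 0.386 0.096] [-0.006  0.001 -0.004]
```

Request:
jog_arm([
  [[0, 0.2, 0.05, 0, 0, 0, 0], [0, 0.4, 0.1, 0, 0, 0, 0], [0, 0.6, 0.14, 0, 0, 0, 0], [0, 0.8, 0.186, 0, 0, 0, 0], [0, 0.98, 0.23, 0, 0, 0, 0]],
])

```text
t: 7.05
eef_pos: [0.6215, -0.0726, 0.171]
ee_rot: [-3.14, -0.0, -1.393]
force: [1.1, 0.3, 0.8]
width: 0.0874
gripper_force: 0.0
```

Run:
```python
from h import *
s=arm.get_state();print(s['t'],s['eef_pos'],s['ee_rot'])
d=grab('top');im=cv2.cvtColor(d['color'],cv2.COLOR_RGB2BGR)
cv2.imwrite('pics/t2.png',cv2.resize(im[90:250,150:430],(800,457),interpolation=cv2.INTER_CUBIC))
p=vise(.026,-.217,.15)
plan((*p,-1.39))
```

```text
7.05 [ 0.62145617 -0.07260462  0.17103377] [-3.14035132e+00 -1.93164685e-04 -1.39343689e+00]
[0.659 0.137 0.084] [ 0.    -0.001 -0.009]
```

View pics/t2.png

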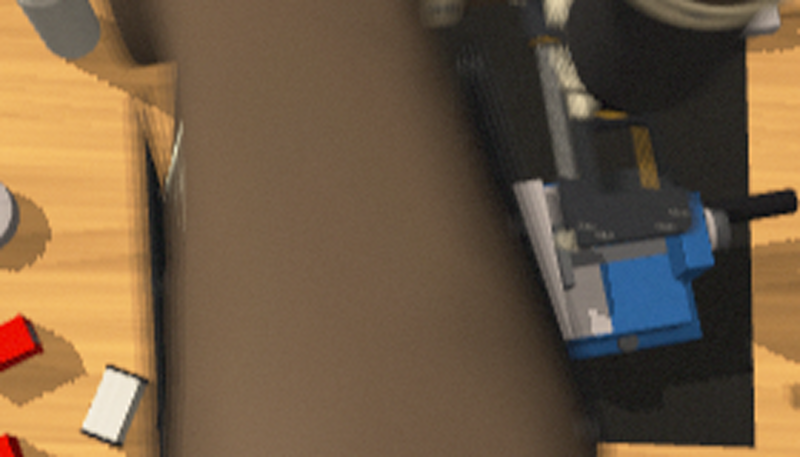

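The arm hides most of this view. The knob is still at (765,207) and tube A at (115,405). Moving on to the knob.

Request:
jog_arm([
  [[0, 0.2, 0.04, 0.03, 0, 0, 0], [0, 0.4, 0.08, 0.06, 0, 0, 0], [0, 0.6, 0.12, 0.08, 0, 0, 0], [0, 0.659, 0.137, 0.084, 0, 0, 0], [0, 0.659, 0.137, 0.084, 0, 0, 0]],
])

```text
t: 7.6
eef_pos: [0.616, -0.2421, 0.1489]
ee_rot: [3.141, -0.0, -1.398]
force: [0.2, 0.9, -0.3]
width: 0.087
gripper_force: 0.0
```

Run:
```python
from h import *
s=arm.get_state();print(s['t'],s['eef_pos'],s['ee_rot'])
d=grab('side');im=cv2.cvtColor(d['color'],cv2.COLOR_RGB2BGR)
cv2.imwrite('pics/s3.png',cv2.resize(im[80:340,80:410],(800,630-30),interpolation=cv2.INTER_CUBIC))
for a in(2.3,2.55,2.8): 
  print(a,[np.round(w2px(d,vise(.045*np.sin(a),y,.085+.045*np.cos(a))),1) for y in(-.242,-.217)])
plan((*vise(.026,-.217,.031),-1.39))
```

```text
7.6 [ 0.61602155 -0.24206656  0.14889355] [ 3.14089145e+00 -1.17296369e-04 -1.39770424e+00]
2.3 [array([288.9, 155.9]), array([286.2, 159.3])]
2.55 [array([291.4, 158.6]), array([288.8, 162. ])]
2.8 [array([294.5, 160.6]), array([291.8, 164. ])]
[0.024 0.009 0.473] [ 0.    -0.    -0.008]
```

View pics/s3.png

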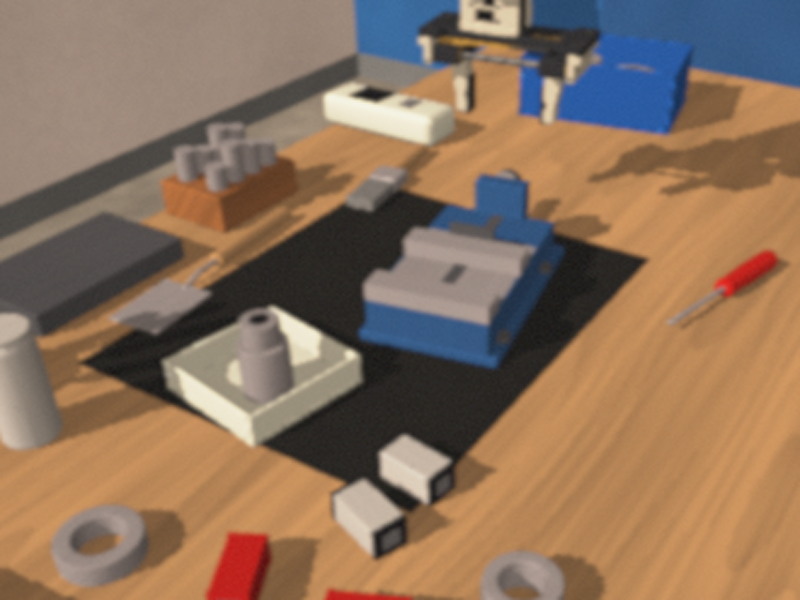

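The hub stands upright in the tray at (265,355), both tubes are in place, and the knob is hidden low behind the nose, which fits an angle of about 2.55 rad. Descending and pinching.

Request:
jog_arm([
  [[0, 0.024, 0.009, 0.1, 0, 0, 0], [0, 0.024, 0.009, 0.25, 0, 0, 0], [0, 0.024, 0.009, 0.4, 0, 0, 0], [0, 0.024, 0.009, 0.473, 0, 0, 0], [150, 0.024, 0.009, 0.473, 0, 0, 0], [255, 0.024, 0.009, 0.473, 0, 0, 0], [255, 0.024, 0.009, 0.473, 0, 0, 0], [255, 0.024, 0.009, 0.473, 0, 0, 0]],
], newtons=25)

```text
t: 8.45
eef_pos: [0.6167, -0.2452, 0.0332]
ee_rot: [-3.139, -0.001, -1.393]
force: [0.4, -0.5, 0.2]
width: 0.0609
gripper_force: 0.0
```

Request:
jog_arm([
  [[255, 0, 0, 0, 0, 0, 0], [255, 0, 0, 0, 0, 0, 0], [255, 0, 0, 0, 0, 0, 0], [255, 0, 0, 0, 0, 0, 0], [255, 0, 0, 0, 0, 0, 0], [255, 0, 0, 0, 0, 0, 0]],
])

```text
t: 9.05
eef_pos: [0.6161, -0.2454, 0.0314]
ee_rot: [-3.141, -0.0, -1.394]
force: [2.2, -0.1, -0.9]
width: 0.0213
gripper_force: 25.0
```

```bash
cat >> h.py <<'E'
def tov(p):
    d=np.array(p)-VO;c,s=np.cos(VY),np.sin(VY)
    return np.array([c*d[0]+s*d[1],-s*d[0]+c*d[1],d[2]])
E
python3 - <<'E'
from h import *
s=arm.get_state();print(s['t'],s['eef_pos'],s['ee_rot'],s['width'],s['gripper_force'],s['force'])
print(tov(s['eef_pos']+[0,0,.019]))
E
```

```text
9.05 [ 0.61606477 -0.24537012  0.03141293] [-3.14063953e+00 -3.48119536e-04 -1.39369946e+00] 0.02127214783932954 25.001942217350006 [ 2.21370788 -0.1401717  -0.91482376]
[ 0.0272627  -0.21580309  0.05041293]
```

```bash
cat >> h.py <<'E'
def crank(a0,da,n):
    for i in range(1,n+1):
        a=a0+da*i/n
        print('%.3f,%.3f'%(-45*(np.sin(a)-np.sin(a0))/250,-45*(np.cos(a)-np.cos(a0))/250),end='  ')
    print()
E
python3 - <<'E'
from h import *
r=np.pi/6
crank(2.49,-8*r,8); crank(2.49-8*r,-4*r,4)
E
```

```text
-0.057,-0.074  -0.069,-0.166  -0.034,-0.252  0.040,-0.309  0.132,-0.322  0.218,-0.286  0.275,-0.212  0.288,-0.120  
-0.035,0.086  -0.109,0.143  -0.202,0.156  -0.288,0.120
```

Request:
jog_arm([
  [[255, 0, -0.057, -0.074, 0, 0, 0], [255, 0, -0.069, -0.166, 0, 0, 0], [255, 0, -0.034, -0.252, 0, 0, 0], [255, 0, 0.04, -0.309, 0, 0, 0], [255, 0, 0.132, -0.322, 0, 0, 0], [255, 0, 0.218, -0.286, 0, 0, 0], [255, 0, 0.275, -0.212, 0, 0, 0], [255, 0, 0.288, -0.12, 0, 0, 0]],
])

```text
t: 9.85
eef_pos: [0.5435, -0.2583, 0.062]
ee_rot: [-3.14, -0.0, -1.395]
force: [0.6, 0.2, -0.1]
width: 0.0004
gripper_force: 0.0
```

Run:
```python
from h import *
s=arm.get_state();print(s['t'],s['eef_pos'],s['ee_rot'],s['width'],s['gripper_force'],s['force'])
p=tov(s['eef_pos']+[0,0,.019]);print(p,np.arctan2(p[0],p[2]-.085))
```

```text
9.85 [ 0.54348046 -0.25834748  0.06200931] [-3.14002855e+00 -3.66728538e-04 -1.39475445e+00] 0.0003889225039216388 0.0 [ 0.60222377  0.2062263  -0.14122739]
[-0.04647199 -0.21550231  0.08100931] -1.6564592086182106
```

Lost the knob on the way. Opening the gripper, rising and looking again.

Request:
jog_arm([
  [[255, 0, 0.05, -0.1, 0, 0, 0], [255, 0, 0.15, -0.3, 0, 0, 0], [0, 0, 0.3, -0.4, 0, 0, 0], [0, 0, 0.5, -0.5, 0, 0, 0], [0, 0, 0.6, -0.5, 0, 0, 0]],
])

```text
t: 10.35
eef_pos: [0.3958, -0.285, 0.1893]
ee_rot: [-3.138, -0.002, -1.394]
force: [0.3, 0.2, 0.2]
width: 0.0191
gripper_force: 0.0
```

Run:
```python
from h import *
import pickle
d=grab('top');im=cv2.cvtColor(d['color'],cv2.COLOR_RGB2BGR);pickle.dump(d,open('top2.pkl','wb'))
a=cv2.resize(im[135:235,270:430],(800,500),interpolation=cv2.INTER_CUBIC)
cv2.imwrite('pics/t4.png',a)
```

```text
(no output)
```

View pics/t4.png

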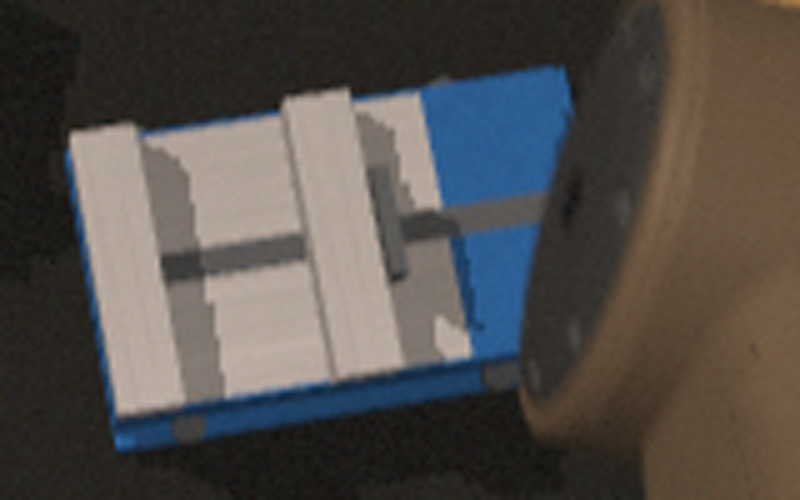

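The jaw has not moved (face edge still at (283,98)), so the knob slipped out straight away. I'll go back with a firmer grip and a slower start.

Run:
```python
from h import *
plan((*vise(.0272,-.217,.12),-1.39),(*vise(.0272,-.217,.031),-1.39))
r=np.pi/180
crank(2.49,-120*r,8);crank(2.49-120*r,-160*r,8)
```

```text
[ 0.007 -0.91   0.275] [-0.002 -0.    -0.007]
[ 0.007 -0.91   0.631] [-0.002 -0.    -0.007]
-0.033,-0.033  -0.057,-0.074  -0.069,-0.119  -0.069,-0.166  -0.057,-0.212  -0.034,-0.252  -0.001,-0.286  0.040,-0.309  
0.061,-0.014  0.123,-0.006  0.179,0.023  0.221,0.069  0.245,0.127  0.248,0.189  0.229,0.249  0.191,0.298
```

Request:
jog_arm([
  [[0, 0, -0.2, 0, 0, 0, 0], [0, 0, -0.4, 0.05, 0, 0, 0], [0, 0, -0.6, 0.15, 0, 0, 0], [0, 0, -0.8, 0.22, 0, 0, 0], [0, 0.007, -0.91, 0.275, 0, 0, 0], [0, 0.007, -0.91, 0.275, 0, 0, 0], [0, 0.007, -0.91, 0.45, 0, 0, 0], [0, 0.007, -0.91, 0.631, 0, 0, 0]],
])

```text
t: 11.2
eef_pos: [0.6223, -0.2461, 0.0287]
ee_rot: [-3.139, -0.001, -1.394]
force: [0.2, 0.5, -0.6]
width: 0.0851
gripper_force: 0.0
```

Request:
jog_arm([
  [[150, 0, 0, 0, 0, 0, 0], [255, 0, 0, 0, 0, 0, 0], [255, 0, 0, 0, 0, 0, 0], [255, 0, 0, 0, 0, 0, 0], [255, 0, 0, 0, 0, 0, 0], [255, 0, 0, 0, 0, 0, 0], [255, 0, 0, 0, 0, 0, 0], [255, 0, 0, 0, 0, 0, 0]],
], newtons=55)

```text
t: 12.0
eef_pos: [0.6232, -0.246, 0.0294]
ee_rot: [-3.138, -0.001, -1.394]
force: [8.0, 3.7, -1.3]
width: 0.0292
gripper_force: 3.7
```

Request:
jog_arm([
  [[255, 0, 0, 0, 0, 0, 0], [255, 0, 0, 0, 0, 0, 0], [255, 0, 0, 0, 0, 0, 0]],
])

```text
t: 12.3
eef_pos: [0.6242, -0.2459, 0.0295]
ee_rot: [-3.137, -0.002, -1.393]
force: [6.4, 1.5, -1.1]
width: 0.0208
gripper_force: 55.0
```

Request:
jog_arm([
  [[150, 0, 0, 0, 0, 0, 0], [150, 0, 0, -0.032, 0, 0, 0], [150, 0, 0, -0.032, 0, 0, 0], [255, 0, 0, -0.032, 0, 0, 0], [255, 0, 0, -0.032, 0, 0, 0], [255, 0, 0, -0.032, 0, 0, 0], [255, 0, 0, -0.032, 0, 0, 0], [255, 0, 0, -0.032, 0, 0, 0]],
])

```text
t: 13.1
eef_pos: [0.623, -0.246, 0.037]
ee_rot: [-3.138, -0.001, -1.393]
force: [5.0, 0.4, -0.0]
width: 0.0209
gripper_force: 55.0
```

```bash
cat >> h.py <<'E'
def knob():
    s=arm.get_state();p=tov(s['eef_pos']+[0,0,.019]);a=np.arctan2(p[0],p[2]-.085)
    print('t',s['t'],'w',round(s['width'],4),round(s['gripper_force'],1),'F',np.round(s['force'],1),'yaw',s['ee_rot'][2],'pos',np.round(p,4),'a',round(a,3),'r',np.hypot(p[0],p[2]-.085))
    return a
E
python3 - <<'E'
from h import *
a=knob()
p=tov(arm.get_state()['eef_pos']);a=np.pi-np.arcsin(p[0]/.045);print(a)
r=np.pi/180
crank(a,-120*r,8);crank(a-120*r,-160*r,8)
E
```

```text
t 13.1 w 0.0209 55.0 F [ 5.   0.4 -0. ] yaw -1.3932753311355441 pos [ 0.034  -0.2176  0.056 ] a 2.278 r 0.04469984944770029
2.2852868873497405
-0.026,-0.039  -0.041,-0.084  -0.044,-0.131  -0.034,-0.177  -0.013,-0.219  0.018,-0.254  0.057,-0.280  0.102,-0.295  
0.063,-0.001  0.122,0.019  0.170,0.059  0.202,0.112  0.214,0.174  0.204,0.236  0.174,0.290  0.127,0.331
```

Request:
jog_arm([
  [[255, 0, -0.026, -0.039, 0, 0, 0], [255, 0, -0.041, -0.084, 0, 0, 0], [255, 0, -0.044, -0.131, 0, 0, 0], [255, 0, -0.034, -0.177, 0, 0, 0], [255, 0, -0.013, -0.219, 0, 0, 0], [255, 0, 0.018, -0.254, 0, 0, 0], [255, 0, 0.057, -0.28, 0, 0, 0], [255, 0, 0.102, -0.295, 0, 0, 0]],
])

```text
t: 13.9
eef_pos: [0.6045, -0.2499, 0.1162]
ee_rot: [-3.125, -0.005, -1.391]
force: [8.7, 7.4, 15.8]
width: 0.0208
gripper_force: 55.0
```

Run:
```python
from h import *
knob()
```

```text
t 13.9 w 0.0208 55.0 F [ 8.7  7.4 15.8] yaw -1.3905826821771838 pos [ 0.0151 -0.2182  0.1352] a 0.291 r 0.052407947233644614
```

Request:
jog_arm([
  [[255, 0, 0, 0, 0, 0, 0], [255, 0, 0, 0, 0, 0, 0], [255, 0, 0, 0, 0, 0, 0]],
])

```text
t: 14.2
eef_pos: [0.6018, -0.2506, 0.1163]
ee_rot: [-3.13, -0.005, -1.391]
force: [5.1, 9.0, 24.7]
width: 0.0206
gripper_force: 55.0
```

Run:
```python
from h import *
knob()
```

```text
t 14.2 w 0.0206 55.0 F [ 5.1  9.  24.7] yaw -1.3912793381246953 pos [ 0.0123 -0.2184  0.1353] a 0.241 r 0.05180245028076749
```

Request:
jog_arm([
  [[150, 0, 0, 0, 0, 0, 0], [150, 0, 0, 0, 0, 0, 0], [150, 0, 0, 0, 0, 0, 0], [150, 0, 0, 0, 0, 0, 0]],
])

```text
t: 14.6
eef_pos: [0.5951, -0.2506, 0.1096]
ee_rot: [3.14, 0.001, -1.394]
force: [0.2, -0.3, -0.6]
width: 0.0359
gripper_force: 0.0
```

Run:
```python
from h import *
knob()
d=grab('top');im=cv2.cvtColor(d['color'],cv2.COLOR_RGB2BGR)
cv2.imwrite('pics/t5.png',cv2.resize(im[90:240,240:440],(800,600),interpolation=cv2.INTER_CUBIC))
```

```text
t 14.6 w 0.0359 0.0 F [ 0.2 -0.3 -0.6] yaw -1.394411030054687 pos [ 0.0057 -0.2172  0.1286] a 0.13 r 0.04398639969787052
```

View pics/t5.png

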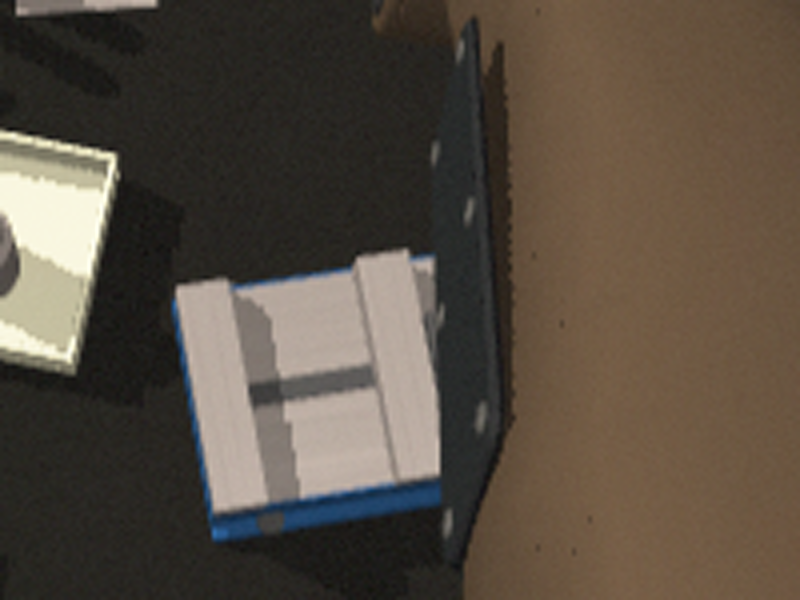

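Jaw face edge moved to (355,258), about 4.5 mm more open, so the gap is about 74 mm. That is enough for two 30 mm tubes. Next I'll rise clear and check the tubes by image difference.

Request:
jog_arm([
  [[0, 0, 0, 0, 0, 0, 0], [0, 0, 0, 0, 0, 0, 0], [0, 0, 0, -0.15, 0, 0, 0], [0, 0, 0, -0.3, 0, 0, 0], [0, 0, 0, -0.4, 0, 0, 0]],
])

```text
t: 15.15
eef_pos: [0.5966, -0.2509, 0.2129]
ee_rot: [-3.14, -0.001, -1.394]
force: [0.3, -0.6, -0.6]
width: 0.0704
gripper_force: 0.0
```

Run:
```python
from h import *
import pickle
d0=pickle.load(open('top.pkl','rb'));d=grab('top')
for x in(d0,d):
  im=x['color'][205:260,165:235].astype(int)
  m=((im.min(2)>140)).astype(np.uint8)
  n,l,st,c=cv2.connectedComponentsWithStats(m)
  for i in range(1,n):
    if st[i,4]>60:
      pts=np.argwhere(l==i)[:,::-1].astype(np.float32)
      print(st[i,4],cv2.minAreaRect(pts),px2w(x,165+c[i][0],205+c[i][1],.03))
s=arm.get_state();print(s['eef_pos'])
plan((.5,-.02,.2,-1.6),(.436,.215,.2,-1.69))
```

```text
285 ((23.172412872314453, 26.068965911865234), (12.627283096313477, 22.654830932617188), 21.801406860351562) [0.43707862 0.28436338 0.03      ]
284 ((52.326927185058594, 26.86538314819336), (12.355316162109375, 22.74947166442871), 11.309932708740234) [0.43754584 0.21718958 0.03      ]
294 ((23.224136352539062, 26.189655303955078), (12.812978744506836, 22.840526580810547), 21.801410675048828) [0.43712848 0.28415429 0.03      ]
287 ((52.230770111083984, 26.846153259277344), (12.551430702209473, 22.749469757080078), 11.309932708740234) [0.43743658 0.21720751 0.03      ]
[ 0.59821301 -0.25162179  0.21714823]
[-0.982  0.224  0.063] [-0.009 -0.004  0.263]
[-1.952  0.31   0.059] [-0.009 -0.004  0.378]
```

Request:
jog_arm([
  [[0, -0.2, 0.04, 0.01, 0, 0, 0.05], [0, -0.4, 0.08, 0.02, 0, 0, 0.1], [0, -0.6, 0.12, 0.03, 0, 0, 0.15], [0, -0.8, 0.17, 0.04, 0, 0, 0.2], [0, -0.98, 0.224, 0.05, 0, 0, 0.26], [0, -0.98, 0.224, 0.05, 0, 0, 0.26]],
])

```text
t: 15.8
eef_pos: [0.4955, -0.0156, 0.1977]
ee_rot: [3.141, 0.001, -1.595]
force: [1.0, -0.2, 0.6]
width: 0.0877
gripper_force: 0.0
```

Run:
```python
from h import *
s=arm.get_state();print(s['eef_pos'],s['ee_rot'])
plan((.437,.2165,.1,-1.72),(.437,.2165,.004,-1.72))
```

```text
[ 0.49548888 -0.01556791  0.19773076] [ 3.14135139e+00  1.03208582e-03 -1.59546319e+00]
[-0.922  0.257  0.392] [0.    0.001 0.159]
[-0.921  0.257  0.776] [0.    0.001 0.159]
```

Request:
jog_arm([
  [[0, -0.2, 0.06, 0.05, 0, 0, 0.05], [0, -0.4, 0.12, 0.12, 0, 0, 0.1], [0, -0.6, 0.18, 0.2, 0, 0, 0.16], [0, -0.8, 0.22, 0.3, 0, 0, 0.16], [0, -0.922, 0.257, 0.392, 0, 0, 0.16], [0, -0.922, 0.257, 0.392, 0, 0, 0.16], [0, -0.922, 0.257, 0.55, 0, 0, 0.16], [0, -0.922, 0.257, 0.7, 0, 0, 0.16]],
])

```text
t: 16.6
eef_pos: [0.4406, 0.2137, 0.0225]
ee_rot: [-3.14, 0.002, -1.722]
force: [1.2, -0.7, -0.6]
width: 0.0877
gripper_force: 0.0
```

Request:
jog_arm([
  [[0, 0, 0, 0.066, 0, 0, 0], [0, 0, 0, 0.066, 0, 0, 0], [150, 0, 0, 0.066, 0, 0, 0], [255, 0, 0, 0.066, 0, 0, 0], [255, 0, 0, 0.066, 0, 0, 0], [255, 0, 0, 0.066, 0, 0, 0], [255, 0, 0, 0.066, 0, 0, 0]],
], newtons=25)

```text
t: 17.3
eef_pos: [0.4403, 0.2133, 0.0072]
ee_rot: [-3.141, 0.001, -1.724]
force: [-2.8, -0.4, 7.8]
width: 0.0596
gripper_force: 25.0
```

Run:
```python
from h import *
s=arm.get_state();print(s['t'],s['eef_pos'],s['ee_rot'],s['width'],s['gripper_force'],s['force'])
```

```text
17.3 [0.44025221 0.21327566 0.00722866] [-3.14080502e+00  1.18014522e-03 -1.72369197e+00] 0.05964420091361933 24.995863437652588 [-2.75802581 -0.37386978  7.77476935]
```

Run:
```python
from h import *
t=vise(0,.045,0);print(t)
plan((.44,.213,.14,-1.724),(*t[:2],.14,-1.39))
```

```text
[0.5422994  0.00626489 0.        ]
[ 0.001  0.    -0.531] [-0.001  0.002  0.   ]
[ 0.756 -0.53  -0.532] [-0.001  0.001 -0.425]
```

Request:
jog_arm([
  [[255, 0, 0, -0.1, 0, 0, 0], [255, 0, 0, -0.28, 0, 0, 0], [255, 0, 0, -0.45, 0, 0, 0], [255, 0.12, -0.08, -0.53, 0, 0, -0.08], [255, 0.28, -0.19, -0.53, 0, 0, -0.16], [255, 0.44, -0.3, -0.53, 0, 0, -0.25], [255, 0.6, -0.42, -0.53, 0, 0, -0.34], [255, 0.72, -0.51, -0.53, 0, 0, -0.42]],
])

```text
t: 18.1
eef_pos: [0.5391, 0.0133, 0.1391]
ee_rot: [-3.141, 0.0, -1.392]
force: [0.1, 1.0, -1.7]
width: 0.0595
gripper_force: 25.0
```

Request:
jog_arm([
  [[255, 0.02, 0, 0, 0, 0, 0], [255, 0.02, 0, 0, 0, 0, 0], [255, 0.02, 0, 0, 0, 0, 0]],
])

```text
t: 18.4
eef_pos: [0.5389, 0.0109, 0.1387]
ee_rot: [3.141, 0.0, -1.395]
force: [-0.7, -0.7, -1.3]
width: 0.0602
gripper_force: 25.0
```

Run:
```python
from h import *
s=arm.get_state();print(s['t'],s['eef_pos'],s['ee_rot'],s['width'],s['gripper_force'],s['force'])
print(tov(s['eef_pos']))
t=vise(0,.045,0)
plan((*t[:2],.085,-1.39),(*t[:2],.0630,-1.39))
```

```text
18.4 [0.53891514 0.01094664 0.13872456] [ 3.14129833e+00  2.22037092e-04 -1.39483466e+00] 0.06017992414737796 24.995314478874207 [-0.67489558 -0.6691158  -1.25120156]
[-0.0024862   0.05021449  0.13872456]
[ 0.021 -0.01   0.215] [ 0.     0.    -0.006]
[ 0.021 -0.01   0.303] [ 0.     0.    -0.006]
```

Request:
jog_arm([
  [[255, 0.021, -0.01, 0.05, 0, 0, 0], [255, 0.021, -0.01, 0.13, 0, 0, 0], [255, 0.021, -0.01, 0.2, 0, 0, 0], [255, 0.021, -0.01, 0.24, 0, 0, 0], [255, 0.021, -0.01, 0.27, 0, 0, 0], [255, 0.021, -0.01, 0.29, 0, 0, 0], [255, 0.021, -0.01, 0.298, 0, 0, 0], [255, 0.021, -0.01, 0.298, 0, 0, 0]],
])

```text
t: 19.2
eef_pos: [0.543, 0.0061, 0.0644]
ee_rot: [-3.141, -0.0, -1.394]
force: [-0.6, 0.4, -1.7]
width: 0.06
gripper_force: 25.0
```

Run:
```python
from h import *
s=arm.get_state();print(s['t'],s['eef_pos'],s['ee_rot'],s['width'],s['gripper_force'],s['force'])
print(tov(s['eef_pos']))
d=grab('side');im=cv2.cvtColor(d['color'],cv2.COLOR_RGB2BGR)
cv2.imwrite('pics/s6.png',cv2.resize(im[140:240,190:330],(800,571),interpolation=cv2.INTER_CUBIC))
```

```text
19.2 [0.54297974 0.00607843 0.06443425] [-3.14130183e+00 -3.47199792e-06 -1.39374748e+00] 0.06000200208243118 24.995263516902924 [-0.61684054  0.39951834 -1.69312145]
[0.00063566 0.04469412 0.06443425]
```

View pics/s6.png

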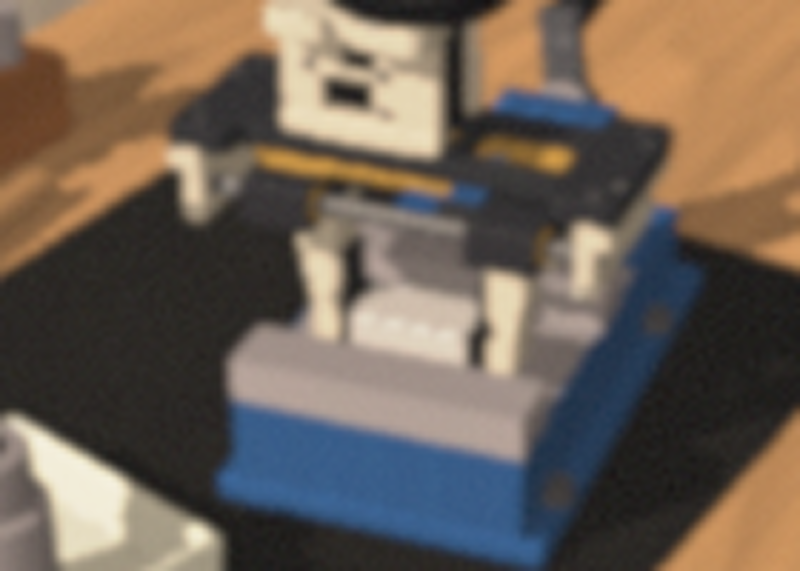

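The tube sits level just behind the fixed jaw at (415,330), with no contact force. Lowering, releasing and rising.

Request:
jog_arm([
  [[255, 0, 0, 0.006, 0, 0, 0], [255, 0, 0, 0.008, 0, 0, 0], [200, 0, 0, 0.008, 0, 0, 0], [100, 0, 0, 0.008, 0, 0, 0], [40, 0, 0, 0.008, 0, 0, 0], [0, 0, 0, 0.008, 0, 0, 0], [0, 0, 0, 0.008, 0, 0, 0], [0, 0, 0, -0.05, 0, 0, 0]],
])

```text
t: 20.05
eef_pos: [0.5416, 0.0056, 0.0755]
ee_rot: [3.138, -0.0, -1.394]
force: [0.0, 0.2, -0.1]
width: 0.0847
gripper_force: 0.0
```

Request:
jog_arm([
  [[0, 0, 0, -0.15, 0, 0, 0], [0, 0, 0, -0.3, 0, 0, 0], [0, 0, 0, -0.4, 0, 0, 0], [0, 0, 0, -0.4, 0, 0, 0]],
])

```text
t: 20.45
eef_pos: [0.5451, 0.0064, 0.1811]
ee_rot: [-3.134, 0.0, -1.393]
force: [0.4, 0.3, 0.2]
width: 0.0872
gripper_force: 0.0
```

Run:
```python
from h import *
s=arm.get_state();print(s['t'],s['eef_pos'],s['ee_rot'],s['width'])
plan((.437,.2825,.15,-1.93),(.437,.2825,.006,-1.93))
```

```text
20.45 [0.54510754 0.00638182 0.18106362] [-3.13431666e+00  3.29085349e-04 -1.39335703e+00] 0.08723088517767959
[-1.163  0.232  0.123] [-0.009  0.003  0.683]
[-1.163  0.236  0.699] [-0.009  0.003  0.683]
```

Request:
jog_arm([
  [[0, -0.2, 0.04, 0, 0, 0, 0.1], [0, -0.4, 0.08, 0, 0, 0, 0.25], [0, -0.6, 0.12, 0.03, 0, 0, 0.4], [0, -0.8, 0.16, 0.06, 0, 0, 0.55], [0, -0.98, 0.2, 0.12, 0, 0, 0.683], [0, -0.98, 0.2, 0.12, 0, 0, 0.683]],
])

```text
t: 21.05
eef_pos: [0.4481, 0.2416, 0.1449]
ee_rot: [3.14, -0.001, -1.931]
force: [-0.2, -1.2, 0.3]
width: 0.0874
gripper_force: 0.0
```

Run:
```python
from h import *
s=arm.get_state();print(s['t'],s['eef_pos'],s['ee_rot'],s['width'])
d=grab('side');im=cv2.cvtColor(d['color'],cv2.COLOR_RGB2BGR)
cv2.imwrite('pics/s7.png',cv2.resize(im[130:330,160:400],(720,600),interpolation=cv2.INTER_CUBIC))
print([np.round((np.array(w2px(d,p))-[160,130])*3) for p in ((.437,.2825,.03),vise(0,.045,.085))])
plan((.437,.2825,.006,-1.93))
```

```text
21.05 [0.44812458 0.2416262  0.14493228] [ 3.14033755e+00 -1.42780158e-03 -1.93099693e+00] 0.08743085193364486
[array([214., 509.]), array([310., 195.])]
[-0.143  0.102  0.557] [ 0.001 -0.002  0.004]
```

View pics/s7.png

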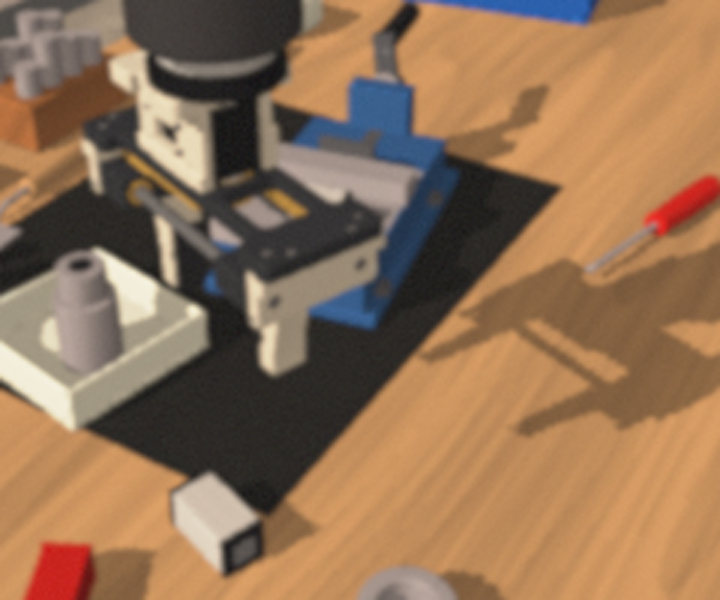

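Tube A is where expected (top-face centre near (216,508), predicted (214,509)). The knob stands near the top at (400,18). Picking up tube A.

Request:
jog_arm([
  [[0, -0.08, 0.06, 0.05, 0, 0, 0], [0, -0.143, 0.102, 0.12, 0, 0, 0], [0, -0.143, 0.102, 0.2, 0, 0, 0], [0, -0.143, 0.102, 0.35, 0, 0, 0], [0, -0.143, 0.102, 0.5, 0, 0, 0], [0, -0.143, 0.102, 0.552, 0, 0, 0], [0, -0.143, 0.102, 0.552, 0, 0, 0], [150, -0.143, 0.102, 0.552, 0, 0, 0]],
])

```text
t: 21.9
eef_pos: [0.4398, 0.2803, 0.0091]
ee_rot: [-3.141, -0.0, -1.93]
force: [0.1, 0.1, 0.8]
width: 0.0835
gripper_force: 0.0
```

Request:
jog_arm([
  [[255, 0, 0, 0, 0, 0, 0], [255, 0, 0, 0, 0, 0, 0], [255, 0, 0, 0, 0, 0, 0], [255, 0, 0, 0, 0, 0, 0], [255, 0, 0, 0, 0, 0, 0]],
], newtons=25)

```text
t: 22.4
eef_pos: [0.4395, 0.2812, 0.0097]
ee_rot: [-3.141, 0.001, -1.93]
force: [-2.2, 0.1, 7.6]
width: 0.0597
gripper_force: 24.9
```

Run:
```python
from h import *
s=arm.get_state();print(s['t'],s['eef_pos'],s['ee_rot'],s['width'],s['gripper_force'],s['force'])
t=vise(0,.009,0);y=s['ee_rot'][2]
plan((*t[:2],.14,-1.39)); print(t)
```

```text
22.4 [0.43952045 0.28120772 0.00973025] [-3.14104364e+00  1.28301313e-03 -1.92994869e+00] 0.05971289738469664 24.88267958164215 [-2.18964856  0.11680045  7.5769824 ]
[ 1.008 -0.846 -0.522] [-0.001  0.001 -0.687]
[ 0.54877988 -0.02914702  0.        ]
```

Request:
jog_arm([
  [[255, 0, 0, -0.1, 0, 0, 0], [255, 0, 0, -0.28, 0, 0, 0], [255, 0, 0, -0.45, 0, 0, 0], [255, 0.12, -0.1, -0.522, 0, 0, -0.08], [255, 0.26, -0.21, -0.522, 0, 0, -0.2], [255, 0.4, -0.33, -0.522, 0, 0, -0.32], [255, 0.54, -0.45, -0.522, 0, 0, -0.44], [255, 0.68, -0.57, -0.522, 0, 0, -0.56]],
])

```text
t: 23.2
eef_pos: [0.5129, 0.0699, 0.1397]
ee_rot: [-3.141, 0.0, -1.486]
force: [0.8, 1.7, -1.4]
width: 0.06
gripper_force: 24.9
```

Run:
```python
from h import *
s=arm.get_state();print(s['t'],s['eef_pos'],s['ee_rot'],s['width'],s['gripper_force'])
t=vise(0,.009,0);
plan((*t[:2],.14,-1.39))
```

```text
23.2 [0.51286307 0.06990707 0.13970457] [-3.14098595e+00  4.33865458e-04 -1.48594117e+00] 0.06003597448398866 24.889643490314484
[ 0.407 -0.11  -0.001] [-0.001  0.001 -0.122]
```

Request:
jog_arm([
  [[255, 0.14, -0.04, 0, 0, 0, -0.06], [255, 0.28, -0.08, 0, 0, 0, -0.122], [255, 0.38, -0.11, 0, 0, 0, -0.122], [255, 0.407, -0.11, 0, 0, 0, -0.122], [255, 0.407, -0.11, 0, 0, 0, -0.122], [255, 0.407, -0.11, 0, 0, 0, -0.122]],
])

```text
t: 23.8
eef_pos: [0.5479, -0.0273, 0.1393]
ee_rot: [3.141, 0.0, -1.395]
force: [-0.8, 0.5, -0.1]
width: 0.0597
gripper_force: 24.9
```

Run:
```python
from h import *
s=arm.get_state();print(s['t'],s['eef_pos'],s['ee_rot'],s['width'],s['gripper_force']);print(tov(s['eef_pos']))
t=vise(0,.009,0);
plan((*t[:2],.0665,-1.39))
```

```text
23.8 [ 0.54794614 -0.02732103  0.13927932] [ 3.14145719e+00  2.07448049e-04 -1.39496302e+00] 0.05971696421958308 24.89043027162552
[-0.00049142  0.01094624  0.13927932]
[ 0.008 -0.002  0.291] [ 0.     0.    -0.006]
```

Request:
jog_arm([
  [[255, 0.008, 0, 0.05, 0, 0, 0], [255, 0.008, 0, 0.13, 0, 0, 0], [255, 0.008, 0, 0.2, 0, 0, 0], [255, 0.008, 0, 0.24, 0, 0, 0], [255, 0.008, 0, 0.265, 0, 0, 0], [255, 0.008, 0, 0.28, 0, 0, 0], [255, 0.008, 0, 0.288, 0, 0, 0], [255, 0.008, 0, 0.288, 0, 0, 0]],
])

```text
t: 24.6
eef_pos: [0.5489, -0.0296, 0.0675]
ee_rot: [-3.141, 0.0, -1.395]
force: [-0.5, -0.8, -1.6]
width: 0.0597
gripper_force: 24.9
```

Request:
jog_arm([
  [[255, 0, 0, 0.007, 0, 0, 0], [255, 0, 0, 0.01, 0, 0, 0], [200, 0, 0, 0.01, 0, 0, 0], [100, 0, 0, 0.01, 0, 0, 0], [40, 0, 0, 0.01, 0, 0, 0], [0, 0, 0, 0.01, 0, 0, 0], [0, 0, 0, 0.01, 0, 0, 0], [0, 0, 0, -0.05, 0, 0, 0]],
])

```text
t: 25.4
eef_pos: [0.5473, -0.03, 0.0784]
ee_rot: [3.138, -0.0, -1.395]
force: [1.0, 0.2, 0.3]
width: 0.085
gripper_force: 0.0
```

Request:
jog_arm([
  [[0, 0, 0, -0.15, 0, 0, 0], [0, 0, 0, -0.3, 0, 0, 0], [0, 0, 0, -0.48, 0, 0, 0], [0, 0, 0, -0.6, 0, 0, 0]],
])

```text
t: 25.8
eef_pos: [0.5494, -0.0297, 0.2333]
ee_rot: [-3.138, -0.0, -1.394]
force: [0.1, -0.4, 0.3]
width: 0.0879
gripper_force: 0.0
```

Run:
```python
from h import *
s=arm.get_state();print(s['t'],s['eef_pos'],s['ee_rot'])
plan((*vise(.014,-.217,.2),-1.39))
```

```text
25.8 [ 0.54942205 -0.02974191  0.23326872] [-3.13822819e+00 -3.15064309e-04 -1.39440060e+00]
[ 0.901 -0.058  0.134] [-0.004 -0.    -0.006]
```

Above the knob now, then a picture of the loaded vise.

Request:
jog_arm([
  [[0, 0.2, -0.01, 0, 0, 0, 0], [0, 0.4, -0.02, 0, 0, 0, 0], [0, 0.6, -0.03, 0.03, 0, 0, 0], [0, 0.8, -0.05, 0.08, 0, 0, 0], [0, 0.901, -0.058, 0.12, 0, 0, 0], [0, 0.901, -0.058, 0.12, 0, 0, 0], [0, 0.901, -0.058, 0.12, 0, 0, 0]],
])

```text
t: 26.5
eef_pos: [0.602, -0.2496, 0.199]
ee_rot: [3.14, 0.0, -1.396]
force: [-0.7, -0.9, 0.3]
width: 0.0876
gripper_force: 0.0
```

Run:
```python
from h import *
knob()
import pickle
d=grab('top');pickle.dump(d,open('top3.pkl','wb'));e=grab('side');pickle.dump(e,open('side3.pkl','wb'))
A=cv2.resize(d['color'][140:230,275:365],(400,400),interpolation=cv2.INTER_CUBIC)
B=cv2.resize(e['color'][110:230,210:330],(400,400),interpolation=cv2.INTER_CUBIC)
cv2.imwrite('pics/m8.png',cv2.cvtColor(np.hstack([A,B]),cv2.COLOR_RGB2BGR))
for a in (0,.15,.3,.45): print(a,[np.round((np.array(w2px(e,vise(.045*np.sin(a),y,.085+.045*np.cos(a))))-[210,110])*400/120+[400,0]) for y in(-.242,-.17)])
```

```text
t 26.5 w 0.0876 0.0 F [-0.7 -0.9  0.3] yaw -1.3964288599898569 pos [ 0.0126 -0.2175  0.218 ] a 0.095 r 0.13357845574991606
0 [array([702.,  82.]), array([675., 113.])]
0.15 [array([694.,  81.]), array([667., 112.])]
0.3 [array([687.,  82.]), array([660., 113.])]
0.45 [array([680.,  83.]), array([653., 114.])]
```

View pics/m8.png

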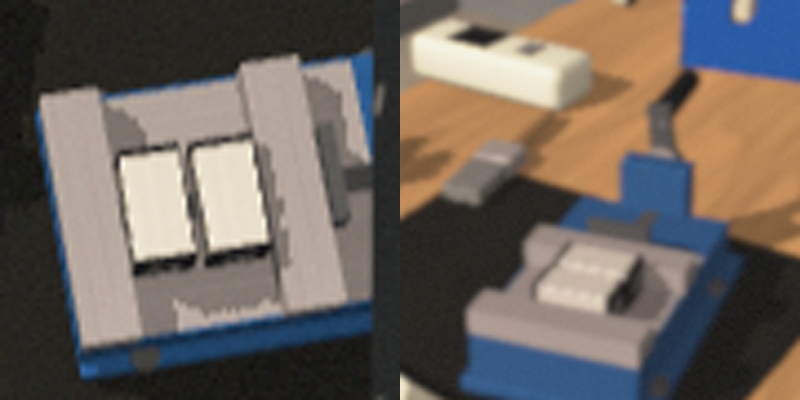

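Both tubes lie flat, parallel and between the jaws (centres at (157,208) and (230,200) in the left half). The knob end at (689,80) in the right half gives a crank angle of about 0.25 rad. Gripping the knob.

Request:
jog_arm([
  [[0, 0, 0.006, 0.12, 0, 0, 0], [0, 0, 0.006, 0.25, 0, 0, 0], [0, 0, 0.006, 0.358, 0, 0, 0], [120, 0, 0.006, 0.358, 0, 0, 0], [200, 0, 0.006, 0.358, 0, 0, 0], [255, 0, 0.006, 0.358, 0, 0, 0], [255, 0, 0.006, 0.358, 0, 0, 0], [255, 0, 0.006, 0.358, 0, 0, 0]],
], newtons=45)

```text
t: 27.4
eef_pos: [0.6015, -0.2492, 0.1117]
ee_rot: [-3.14, -0.001, -1.395]
force: [0.4, 0.5, -0.5]
width: 0.0531
gripper_force: 0.0
```

Request:
jog_arm([
  [[255, 0, 0, 0, 0, 0, 0], [255, 0, 0, 0, 0, 0, 0], [255, 0, 0, 0, 0, 0, 0], [255, 0, 0, 0, 0, 0, 0], [255, 0, 0, 0, 0, 0, 0]],
])

```text
t: 27.9
eef_pos: [0.6014, -0.2492, 0.1104]
ee_rot: [-3.141, -0.0, -1.394]
force: [1.6, 0.6, -0.0]
width: 0.0211
gripper_force: 45.0
```

Run:
```python
from h import *
a=knob();p=tov(arm.get_state()['eef_pos']);a=np.arcsin(p[0]/.045);print(a)
crank(a,np.pi*2/3,8)
```

```text
t 27.9 w 0.0211 45.0 F [ 1.6  0.6 -0. ] yaw -1.3944229801967578 pos [ 0.0121 -0.2169  0.1294] a 0.266 r 0.046005200995076774
0.27216972220963165
-0.043,0.018  -0.080,0.047  -0.108,0.085  -0.126,0.129  -0.132,0.175  -0.125,0.222  -0.107,0.265  -0.078,0.302
```

Request:
jog_arm([
  [[255, 0, -0.043, 0.018, 0, 0, 0], [255, 0, -0.08, 0.047, 0, 0, 0], [255, 0, -0.108, 0.085, 0, 0, 0], [255, 0, -0.126, 0.129, 0, 0, 0], [255, 0, -0.132, 0.175, 0, 0, 0], [255, 0, -0.125, 0.222, 0, 0, 0], [255, 0, -0.107, 0.265, 0, 0, 0], [255, 0, -0.078, 0.302, 0, 0, 0]],
])

```text
t: 28.7
eef_pos: [0.6287, -0.2441, 0.0362]
ee_rot: [-3.127, -0.003, -1.392]
force: [18.7, 6.6, -8.8]
width: 0.0208
gripper_force: 44.9
```

Run:
```python
from h import *
a=knob();a=.272+np.pi*2/3
crank(a,np.pi*2/3,8)
```

```text
t 28.7 w 0.0208 44.9 F [18.7  6.6 -8.8] yaw -1.3924092182707821 pos [ 0.0399 -0.2169  0.0552] a 2.213 r 0.04984246963561462
0.038,0.028  0.081,0.046  0.128,0.051  0.174,0.045  0.218,0.026  0.255,-0.003  0.283,-0.040  0.300,-0.084
```

Request:
jog_arm([
  [[150, 0, 0, 0, 0, 0, 0], [150, 0, -0.034, -0.036, 0, 0, 0], [150, 0, -0.034, -0.036, 0, 0, 0], [255, 0, -0.034, -0.036, 0, 0, 0], [255, 0, -0.034, -0.036, 0, 0, 0], [255, 0, -0.034, -0.036, 0, 0, 0], [255, 0, -0.034, -0.036, 0, 0, 0], [255, 0, -0.034, -0.036, 0, 0, 0]],
], newtons=60)

```text
t: 29.5
eef_pos: [0.6257, -0.2447, 0.0432]
ee_rot: [3.137, 0.001, -1.395]
force: [-5.1, -1.1, 2.2]
width: 0.0205
gripper_force: 60.0
```

Run:
```python
from h import *
a=knob();p=tov(arm.get_state()['eef_pos']);a=np.pi-np.arcsin(min(1,p[0]/.045));print(a)
crank(a,np.pi*2/3,8)
```

```text
t 29.5 w 0.0205 60.0 F [-5.1 -1.1  2.2] yaw -1.3953776233617434 pos [ 0.0368 -0.2169  0.0622] a 2.126 r 0.043305122199807485
2.183760417559339
0.032,0.035  0.072,0.060  0.116,0.074  0.163,0.076  0.209,0.065  0.251,0.044  0.285,0.012  0.311,-0.028
```

Request:
jog_arm([
  [[255, 0, 0.032, 0.033, 0, 0, 0], [255, 0, 0.072, 0.057, 0, 0, 0], [255, 0, 0.116, 0.071, 0, 0, 0], [255, 0, 0.163, 0.073, 0, 0, 0], [255, 0, 0.209, 0.063, 0, 0, 0], [255, 0, 0.251, 0.042, 0, 0, 0], [255, 0, 0.285, 0.01, 0, 0, 0], [255, 0, 0.311, -0.03, 0, 0, 0]],
])

```text
t: 30.3
eef_pos: [0.5577, -0.2583, 0.0542]
ee_rot: [-3.13, -0.004, -1.393]
force: [13.8, 1.6, -1.4]
width: 0.0204
gripper_force: 59.9
```

Run:
```python
from h import *
a=knob()+2*np.pi;print(a)
crank(4.278,np.pi*2/3,8)
```

```text
t 30.3 w 0.0204 59.9 F [13.8  1.6 -1.4] yaw -1.3932586004979357 pos [-0.0325 -0.2181  0.0732] a -1.921 r 0.034550605223612654
4.362533926379611
0.014,-0.045  0.016,-0.092  0.006,-0.138  -0.016,-0.179  -0.048,-0.214  -0.088,-0.239  -0.132,-0.253  -0.179,-0.255
```

Request:
jog_arm([
  [[130, 0, 0, 0, 0, 0, 0], [130, 0, -0.028, 0, 0, 0, 0], [130, 0, -0.028, 0.03, 0, 0, 0], [130, 0, -0.028, 0.05, 0, 0, 0], [255, 0, -0.028, 0.05, 0, 0, 0], [255, 0, -0.028, 0.05, 0, 0, 0], [255, 0, -0.028, 0.05, 0, 0, 0], [255, 0, -0.028, 0.05, 0, 0, 0]],
])

```text
t: 31.1
eef_pos: [0.5572, -0.2569, 0.0385]
ee_rot: [3.139, 0.001, -1.395]
force: [-4.1, -1.7, -0.1]
width: 0.0207
gripper_force: 60.0
```

Request:
jog_arm([
  [[255, 0, 0, 0, 0, 0, 0], [255, 0, 0, 0, 0, 0, 0]],
])

```text
t: 31.3
eef_pos: [0.5572, -0.2569, 0.0384]
ee_rot: [3.139, 0.001, -1.395]
force: [-4.3, -2.7, -0.7]
width: 0.0207
gripper_force: 60.0
```

Run:
```python
from h import *
a=knob()+2*np.pi;p=tov(arm.get_state()['eef_pos']);print(a,np.pi-np.arcsin(p[0]/.045))
d=grab('top');im=cv2.cvtColor(d['color'],cv2.COLOR_RGB2BGR)
cv2.imwrite('pics/t9.png',cv2.resize(im[135:235,270:430],(800,500),interpolation=cv2.INTER_CUBIC))
```

```text
t 31.3 w 0.0207 60.0 F [-4.3 -2.7 -0.7] yaw -1.3949681408774284 pos [-0.0327 -0.2166  0.0574] a -2.271 r 0.04276414777749155
4.012135814671897 3.955077440454764
```

View pics/t9.png

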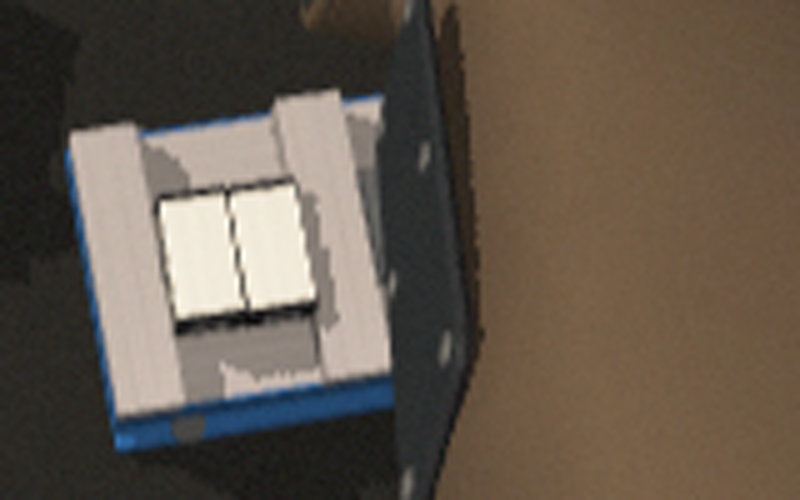

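Both tubes are gathered side by side. The jaw edge is at (275,98), a gap of about 65 mm, matching crank angle about 3.98. Continuing with smaller, slower arcs.

Run:
```python
from h import *
for a in(3.98,5.03,6.07): crank(a,np.pi/3,8)
```

```text
0.015,-0.018  0.027,-0.039  0.036,-0.060  0.042,-0.083  0.046,-0.106  0.046,-0.130  0.043,-0.153  0.037,-0.176  
-0.009,-0.022  -0.020,-0.042  -0.035,-0.061  -0.051,-0.078  -0.070,-0.092  -0.090,-0.104  -0.111,-0.114  -0.134,-0.120  
-0.023,-0.003  -0.047,-0.004  -0.070,-0.001  -0.093,0.005  -0.115,0.013  -0.136,0.025  -0.154,0.039  -0.171,0.055
```

Request:
jog_arm([
  [[255, 0, 0.015, -0.018, 0, 0, 0], [255, 0, 0.027, -0.039, 0, 0, 0], [255, 0, 0.036, -0.06, 0, 0, 0], [255, 0, 0.042, -0.083, 0, 0, 0], [255, 0, 0.046, -0.106, 0, 0, 0], [255, 0, 0.046, -0.13, 0, 0, 0], [255, 0, 0.043, -0.153, 0, 0, 0], [255, 0, 0.037, -0.176, 0, 0, 0]],
])

```text
t: 32.15
eef_pos: [0.5576, -0.2568, 0.0842]
ee_rot: [-3.127, -0.002, -1.394]
force: [26.9, 5.7, -25.3]
width: 0.0204
gripper_force: 59.9
```

Run:
```python
from h import *
a=knob()+2*np.pi;p=tov(arm.get_state()['eef_pos']);print(a,2*np.pi+np.arcsin(p[0]/.045))
```

```text
t 32.15 w 0.0204 59.9 F [ 26.9   5.7 -25.3] yaw -1.3938084076458008 pos [-0.0323 -0.2165  0.1032] a -1.058 r 0.03708958358652586
5.224948932862583 5.481836791986098
```

Request:
jog_arm([
  [[130, 0, -0.036, 0, 0, 0, 0], [120, 0, -0.036, 0, 0, 0, 0], [120, 0, -0.036, -0.03, 0, 0, 0], [120, 0, -0.036, -0.058, 0, 0, 0], [120, 0, -0.036, -0.058, 0, 0, 0]],
])

```text
t: 32.65
eef_pos: [0.5591, -0.2572, 0.0992]
ee_rot: [-3.139, -0.001, -1.395]
force: [0.0, -0.1, 0.1]
width: 0.0459
gripper_force: 0.0
```

Run:
```python
from h import *
import pickle
knob()
d0=pickle.load(open('top.pkl','rb'))
c1=lambda u,v,z:px2w(d0,270+u/5,135+v/5,z)
print('shaft',tov(c1(655,178,.085)),'nose',[tov(c1(*q,.098)) for q in((572,120),(628,110),(650,240),(597,252))])
e=grab('side');cv2.imwrite('pics/s10.png',cv2.cvtColor(cv2.resize(e['color'][90:190,220:360],(800,571),interpolation=cv2.INTER_CUBIC),cv2.COLOR_RGB2BGR))
for a in (5.0,5.25,5.5,5.75): print(a,[np.round((np.array(w2px(e,vise(.045*np.sin(a),y,.085+.045*np.cos(a))))-[220,90])*800/140) for y in(-.242,-.17)])
print([np.round((np.array(w2px(e,vise(0,-.17,.085)))-[220,90])*800/140)])
```

```text
t 32.65 w 0.0459 0.0 F [ 0.  -0.1  0.1] yaw -1.39485734547306 pos [-0.0309 -0.2171  0.1182] a -0.749 r 0.045357888262998226
shaft [ 0.00353086 -0.1594754   0.085     ] nose [array([ 0.03232864, -0.12354579,  0.098     ]), array([ 0.03314039, -0.14908163,  0.098     ]), array([-0.02618025, -0.14721189,  0.098     ]), array([-0.02799372, -0.12306738,  0.098     ])]
5.0 [array([537., 326.]), array([495., 383.])]
5.25 [array([530., 306.]), array([488., 362.])]
5.5 [array([518., 288.]), array([475., 343.])]
5.75 [array([502., 273.]), array([458., 327.])]
[array([411., 392.])]
```

View pics/s10.png

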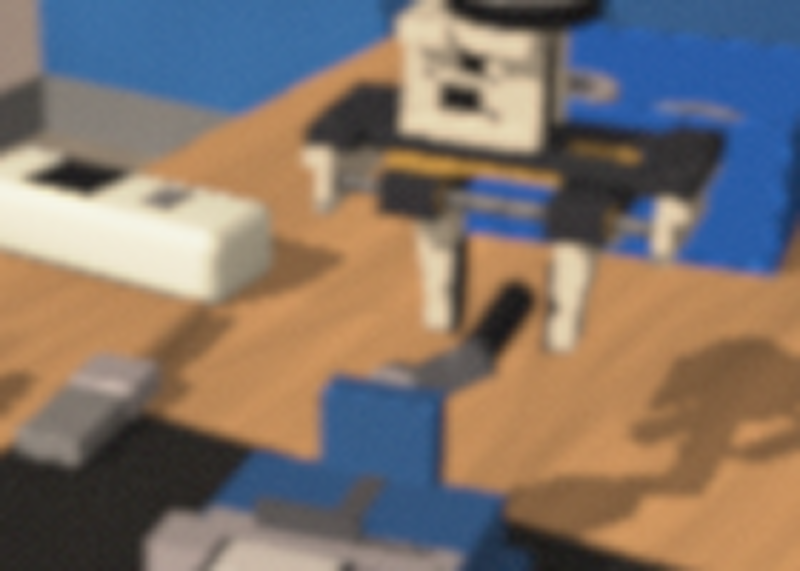

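The knob's outer end at (518,290) gives crank angle about 5.45. The shaft, nose and jaw all put the vise axis about 3 mm further along +x, so I'm correcting that and re-gripping.

```bash
cat >> h.py <<'E'
VO=VO+.003*np.array([np.cos(VY),np.sin(VY),0])
E
python3 -c "
from h import *
knob()"
```

```text
t 32.7 w 0.0459 0.0 F [0.1 0.2 0.1] yaw -1.3949976042178127 pos [-0.0341 -0.2169  0.1175] a -0.809 r 0.04716858407871558
```

Request:
jog_arm([
  [[255, 0, 0, 0, 0, 0, 0], [255, 0, 0, 0, 0, 0, 0], [255, 0, 0, 0, 0, 0, 0], [255, 0, 0, 0, 0, 0, 0], [255, 0, 0, 0, 0, 0, 0], [255, 0, 0, 0, 0, 0, 0]],
], newtons=50)

```text
t: 33.3
eef_pos: [0.559, -0.2566, 0.0972]
ee_rot: [-3.141, -0.0, -1.394]
force: [2.2, -0.1, -2.3]
width: 0.0206
gripper_force: 50.0
```

Run:
```python
from h import *
knob();p=tov(arm.get_state()['eef_pos']);a=np.arcsin(p[0]/.045)+2*np.pi;print(a)
crank(a,np.pi/3,8)
```

```text
t 33.3 w 0.0206 50.0 F [ 2.2 -0.1 -2.3] yaw -1.3944368688363895 pos [-0.0339 -0.2166  0.1162] a -0.828 r 0.04608862545569648
5.428630203870866
-0.017,-0.017  -0.035,-0.031  -0.056,-0.043  -0.077,-0.052  -0.100,-0.058  -0.123,-0.061  -0.147,-0.061  -0.170,-0.058
```

Request:
jog_arm([
  [[255, 0, -0.017, -0.015, 0, 0, 0], [255, 0, -0.035, -0.028, 0, 0, 0], [255, 0, -0.056, -0.039, 0, 0, 0], [255, 0, -0.077, -0.047, 0, 0, 0], [255, 0, -0.1, -0.053, 0, 0, 0], [255, 0, -0.123, -0.056, 0, 0, 0], [255, 0, -0.147, -0.056, 0, 0, 0], [255, 0, -0.17, -0.053, 0, 0, 0]],
])

```text
t: 34.1
eef_pos: [0.6016, -0.2487, 0.1159]
ee_rot: [-3.138, -0.001, -1.393]
force: [-6.3, 12.8, 27.1]
width: 0.0204
gripper_force: 50.0
```

Run:
```python
from h import *
knob();p=tov(arm.get_state()['eef_pos']);a=np.arcsin(p[0]/.045)+2*np.pi;print(a)
crank(6.476,np.pi/3,8)
```

```text
t 34.1 w 0.0204 50.0 F [-6.3 12.8 27.1] yaw -1.3934410937571724 pos [ 0.0095 -0.2165  0.1349] a 0.188 r 0.05077524673425582
6.495233744710141
-0.023,0.006  -0.045,0.015  -0.065,0.027  -0.084,0.041  -0.100,0.058  -0.115,0.076  -0.127,0.096  -0.136,0.118
```

Run:
```python
from h import *
crank(6.45,np.radians(78),8)
```

```text
-0.030,0.008  -0.058,0.020  -0.083,0.037  -0.105,0.058  -0.123,0.083  -0.137,0.110  -0.146,0.139  -0.150,0.170
```

Request:
jog_arm([
  [[255, 0, -0.03, 0.008, 0, 0, 0], [255, 0, -0.058, 0.02, 0, 0, 0], [255, 0, -0.083, 0.037, 0, 0, 0], [255, 0, -0.105, 0.058, 0, 0, 0], [255, 0, -0.123, 0.083, 0, 0, 0], [255, 0, -0.137, 0.11, 0, 0, 0], [255, 0, -0.146, 0.139, 0, 0, 0], [255, 0, -0.15, 0.17, 0, 0, 0]],
])

```text
t: 34.9
eef_pos: [0.6399, -0.2408, 0.0698]
ee_rot: [-3.137, 0.0, -1.393]
force: [0.1, 9.6, 7.2]
width: 0.0208
gripper_force: 50.0
```

Run:
```python
from h import *
knob()
```

```text
t 34.9 w 0.0208 50.0 F [0.1 9.6 7.2] yaw -1.3934515378786192 pos [ 0.0485 -0.2156  0.0888] a 1.493 r 0.04869648069686555
```

Request:
jog_arm([
  [[150, 0, 0, 0, 0, 0, 0], [60, 0, 0, 0, 0, 0, 0], [0, 0, 0, 0, 0, 0, 0], [0, 0, 0, 0, 0, 0, 0], [0, 0, 0, -0.1, 0, 0, 0], [0, 0, 0, -0.25, 0, 0, 0], [0, 0, 0, -0.42, 0, 0, 0], [0, 0, 0, -0.6, 0, 0, 0]],
])

```text
t: 35.7
eef_pos: [0.6365, -0.243, 0.2192]
ee_rot: [3.14, 0.0, -1.395]
force: [1.3, -0.7, 0.5]
width: 0.0793
gripper_force: 0.0
```

Request:
jog_arm([
  [[0, 0.2, 0.2, 0, 0, 0, 0], [0, 0.2, 0.4, 0, 0, 0, 0], [0, 0.2, 0.6, 0, 0, 0, 0], [0, 0.2, 0.8, 0, 0, 0, 0], [0, 0.2, 0.8, 0, 0, 0, 0]],
])

```text
t: 36.2
eef_pos: [0.4447, -0.3276, 0.2187]
ee_rot: [3.141, 0.0, -1.397]
force: [0.4, 0.2, 0.8]
width: 0.0878
gripper_force: 0.0
```

Run:
```python
from h import *
d=grab('top');e=grab('side')
VO2=VO+.003*np.array([np.cos(VY),np.sin(VY),0])
# knob: dark pixels on wood, near expected region in the top view
for a in (1.0,1.3,1.57,1.85,2.2):
  p=vise(.003+.045*np.sin(a),-.242,.085+.045*np.cos(a));q=vise(.003+.045*np.sin(a),-.2,.085+.045*np.cos(a));print(a,'top',np.round(w2px(d,p),1),np.round(w2px(d,q),1),'side',np.round(w2px(e,p),1),np.round(w2px(e,q),1))
for n,x,(u0,u1,v0,v1) in(('top',d,(395,450,120,190)),('side',e,(255,330,125,175))):
  g=x['color'][v0:v1,u0:u1].max(2); print(n)
  m=(g<60).astype(np.uint8);k,l,st,c=cv2.connectedComponentsWithStats(m)
  for i in range(1,k):
    if st[i,4]>15: print(st[i]+np.array([u0,v0,0,0,0]),c[i]+[u0,v0])
# tubes: bright blobs in the vise, top view
im=d['color'][150:225,275:350];m=(im.min(2)>200).astype(np.uint8);k,l,st,c=cv2.connectedComponentsWithStats(m)
for i in range(1,k):
  if st[i,4]>60: print('tube',st[i],tov(px2w(d,275+c[i][0],150+c[i][1],.085)),cv2.minAreaRect(np.argwhere(l==i)[:,::-1].astype(np.float32))[1:])
```

```text
1.0 top [437.4 144.9] [418.8 147.6] side [286.2 138.8] [281.3 144.2]
1.3 top [434.7 144.2] [416.4 146.9] side [284.4 142.4] [279.5 147.8]
1.57 top [432.5 145.2] [414.4 147.8] side [283.8 145.9] [278.9 151.4]
1.85 top [430.6 147.5] [412.7 150.1] side [284.2 149.8] [279.4 155.4]
2.2 top [428.9 152.2] [411.3 154.7] side [286.2 154.4] [281.5 160.1]
top
[ 395  120   30   70 1030] [405.56116505 151.82427184]
[425 120  25  27 408] [434.37009804 130.63970588]
[431 145  19  14 144] [442.83333333 152.02777778]
side
[276 145  10   9  48] [280.89583333 149.4375    ]
[255 167   8   8  47] [257.65957447 170.40425532]
tube [ 26  24  28  24 325] [-0.00673469  0.04025544  0.085     ] ((21.344436645507812, 26.2344970703125), 82.40535736083984)
```

```bash
python3 -c "
from station import arm
print(arm.job_done())"
```

```text
the job is handed in; nothing more can be done
None
```

I handed the job in at about 36 s: the hub was standing in the tray and both tubes were clamped in the vise about a quarter turn past bearing. That figure comes from the crank angle, since the clamping force couldn't be read directly, and the hand-in returned no verdict.

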